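Seat a resin specimen block in the corner of a sloped photo stand

ROBOT

A 6-joint arm with a two-finger parallel gripper is mounted at the origin on the work surface. World frame = base frame: x ahead of the robot, y to its left, z up, the work surface at z = 0. Lengths are in m, angles in degrees, forces in N, time in s.
With the tool pointing down it reaches from about 0.35 to 0.85 m from the base axis. Payload 8.1 kg.
Tool frame: the origin (TCP) lies between the finger pads; the fingertips stand 22 mm ahead of it and the grasp point (between the pads) lies 3 mm ahead of it; z points along the fingers, x is the direction in which the jaws open and shut, and the axes are right-handed (so a half turn about z gives the same grasp; the last joint's range is limited). The gripper opens to 93 mm and grips with 3 to 60 N. Pads are 15 mm wide; open, the fingers measure 128 mm over their backs; the gripper's body (75 mm by 188 mm) begins 65 mm behind the grasp point.
Start: joints at [-4.893, 7.471, 85.268, -0, 87.261, -4.893], TCP at [0.6, 0, 0.202] pointing down, gripper open.
Joint ranges: [-169.43, 169.43], [-51.17, 129.36], [1.28, 143.12], [-76.62, 256.62], [0, 156.53], [-152.29, 152.29]. Speed limits (degrees/s): [136.94, 136.94, 159.86, 180, 180, 180].

INTERFACE

Orientations are given as [roll, pitch, yaw] about the fixed x, y, z axes, in that order (R = Rz(yaw) Ry(pitch) Rx(roll)).
In Python, from workcell import sensors, capture, ctrl gives the robot as it stands.
- The arm moves only by the shell command python3 -m creep 'ROWS' [OPENING]. ROWS is JSON, a list that holds one entry, the list of rows, each a list of 4 numbers: the shift along the tool's x, y, z in cm, then the turn about the tool's z in degrees. In form: [[[dx, dy, dz, roll], ...]]. A call has 1 to 5 rows; each row shifts and turns the commanded pose from where the row before left it, along the tool's axes as they then stand; what a row does not reach is not made up. A row lasts 1/10 s, in which the tool goes at most 50 mm and 8.59 degrees, less where a joint would pass 70% of its speed; a pose out of reach is approached as far as the arm can. A call is refused whole if a number of a shift passes 5 or a number of a turn 8.59, either way. A call with a gripper value outside its range is refused whole. OPENING is the closure, from -1 (fully open) to 1 (shut), set as the call begins (- or left out, the last holds). The fingers move at their own pace and stop on an object; the grip force is fixed at half the most. Time passes only in rows, so rows that do not move let the fingers close. It gives the time, the measured TCP pose, the force and the opening at its end, in the units of the state.
- sensors.sense(): the state, without advancing time (a new reading comes with each control period).
- capture(name): name is "scene" or "side" or "wrist"; returns a dict with "image" (384x512x3 uint8, blue, green, red), "fx", "fy", "cx", "cy" (pixels), "k1" (the pictures are not rectified: a ray, as slopes to the right and down, at radius r is drawn at 1 + k1 r^2 times it, then the intrinsics apply), "world_from_camera" (4x4, takes a point from camera to world coordinates). Camera axes: x right, y up, looking along -z (the intrinsics and any distortion apply to the point x, -y, -z); pixel columns grow to the right and rows downward; lengths in m; the calibration is good to about 2 mm. A picture is of the moment at which its call begins. There is no depth.
- ctrl.close_job(): hands the job in, once; it reports no verdict.
The state is a dict: "time": time; "qpos": joint angles; "qd": joint speeds; "effort": joint torques, N m; "position": TCP position; "tool_rot": TCP orientation; "ft_force": force on the tool from outside, world axes, zero at the start; "ft_torque": the same for the moment, N m; "opening": finger opening in m.
Only numpy, scipy, OpenCV 4.12 (cv2) and the standard library are available. Lean on these libraries where they do the work, as an engineer would, in place of code of your own. Each camera call takes 0.05 s, during which the arm holds its last target.

TASK

Put the amber resin specimen block on the upper part of the sloped photo stand and let go, so that it slides down along the side ledge and comes to rest against the spring finger. Then push it past the spring finger until it is fully home, flush against both the side ledge and the end stop, bed it on the end stop with a steady press of about 15 N for half a second (under 10 N does not bed it, over 25 N chips it), and leave it there. Do not drop or slam the block, and do not disturb the glassware and the bottle.

Things in the scene. Friction and masses are not known exactly. Their poses are not given: they have to be found in the camera images.
- block: amber translucent resin block with a brown shell inside, a plain cuboid 50 (its x) x 80 (its y) x 34 mm (its z), 0.11 to 0.22 kg. It starts lying flat on the bench. Origin: centre of its underside, z up. End for end it is the same.
- stand: grey base of the photo stand, fixed, 150 x 200 x 8 mm; four posts carry the deck (plate) about 78 mm above the bench. Origin: centre of its underside, z up. A block let go on the upper half of the deck with its 80 mm sides along the slope, its +x side within 25 mm of the side ledge, slides by itself to the deck's +x and +y until the spring finger stops it about 20 mm short of home.
- plate: sloping polished slippery aluminium deck, 130 (x) x 200 mm (y). Origin: centre of its upper face; z: normal out of it; +y runs down the main slope (20 degrees), +x down the cross slope (14 degrees). The side ledge, part of it, stands 15 mm high all along its +x edge, inner face at x = +55 mm. Block home: its 80 mm sides along the ledge, its origin at x = +30, y = +48, z = 0 mm in this frame.
- stop: fixed steel end stop bar across the lower end of the deck, 15 mm high, 110 mm long, 8 mm thick. Origin and axes are those of plate; its inner face is at y = +88 mm. The 10 to 25 N are what the block puts on this bar, which may be up to 4 N less or more than the push on the block (friction, settling).
- keeper_nose (a point): rounded nose (radius 4 mm) of the steel spring finger opposite the side ledge, untouched at x = +8, y = +74, z = 12 mm in the plate frame; a straight 25 degree lead-in starts 38 mm uphill, then a fixed 45 degree guide; both below 20 mm. 3 mm in the block's way, it gives only to -x (preload 9 N, 1 N/mm). 7 to 15 N pushes the block past it (push low, or it tips); then 3 to 7 N to the stop.
- flask: bystander: conical glass flask, 74 mm wide, 102 mm high, standing on the bench. Origin: centre of its underside.
- bottle: bystander: white bottle with a blue cap, 48 mm wide, 100 mm high, standing on the bench. Origin: centre of its underside.
- beaker: bystander: open glass beaker, 68 mm wide, 85 mm high, standing on the bench. Origin: centre of its underside.
There are look-alikes about, which are no part of the job. Of the things like the block, leave any that is turquoise; of the rest the larger one is meant.

How it is judged:
By the outcome, as a careful person would: the job done as asked, in the order asked, and still so for the second after the job is handed in, with the robot touching nothing.
It also fails if it takes over 64 s, if anything falls off the work surface, if the arm or the gripper's body presses on something with over 40 N, if the wrist force passes 120 N, or if a joint passes its speed limit or range.

## Working session

There is one attempt and no reset: what is moved stays moved. The work goes in short steps, Python scripts to look and compute and a shell command to move; the robot and the scene stay as the last step left them, time stands still between calls to the robot, and variables do not carry over. Pictures are saved under pics/ and viewed, and the job is handed in when it is done.

```bash
ls; mkdir -p pics; python3 - <<'E'
from workcell import sensors,capture,ctrl
import cv2
print(sensors.sense())
for n in ["scene","side","wrist"]:
    c=capture(n); cv2.imwrite(f"pics/{n}0.png",c["image"])
    print(n,{k:(v.tolist() if hasattr(v,'tolist') else v) for k,v in c.items() if k!="image"})
E
```

```text
pics
{'time': 0.0, 'qpos': array([-4.89486833e+00,  7.51316171e+00,  8.53265610e+01, -6.58679229e-05,
        8.72613747e+01, -4.89221624e+00]), 'qd': array([-0.04152227, -0.02512121, -0.02608719,  0.01835878,  0.06036981,
       -0.07358701]), 'effort': array([-1.61290725e-03, -5.59853125e+01, -4.91755986e+01,  7.67333270e-02,
        3.59135563e-02, -2.97389461e-04]), 'position': array([5.99424676e-01, 5.22172923e-05, 2.00733813e-01]), 'tool_rot': array([-1.79991444e+02,  1.00734655e-01, -2.64136931e-03]), 'ft_force': array([-0.04271562,  0.75026768,  0.08943275]), 'ft_torque': array([-0.01797713, -0.02816412,  0.01281138]), 'opening': 0.09307383161194767}
scene {'fx': 471.48919095109915, 'fy': 471.48919095109915, 'cx': 249.85024108054233, 'cy': 187.78533244080077, 'k1': 0.06872067961936111, 'world_from_camera': [[-0.3510434194448872, -0.7830162536709713, 0.5134725544286849, 1.2480686530451037], [0.9363584188801253, -0.294254624637878, 0.1914343941707797, 0.14876400989868876], [0.0011954316178891145, 0.5479961335322532, 0.836480010865142, 1.21070563991038], [0.0, 0.0, 0.0, 1.0]]}
s
[... 182 characters left out ...]
17241390350083285, -0.23443441745810706, 0.27855485040864686], [-0.29099004357479946, 0.5759081378128067, -0.7639729127013087, -0.939849168932271], [0.003293136749794916, 0.7991265623670575, 0.6011538010939934, 0.740391210794693], [0.0, 0.0, 0.0, 1.0]]}
wrist {'fx': 328.5631505164476, 'fy': 328.5631505164476, 'cx': 258.82280985754517, 'cy': 187.22150667737168, 'k1': -0.05932284644644527, 'world_from_camera': [[0.9999972015932975, -0.0003491004397353098, 0.002339857785159149, 0.5992500798983437], [-0.00034106497306081956, 0.9574463479027793, 0.28861111302635684, 0.08099933634176533], [-0.0023410425574825274, -0.2886111034186164, 0.9574435495125708, 0.38314249983966564], [0.0, 0.0, 0.0, 1.0]]}
```

View pics/scene0.png

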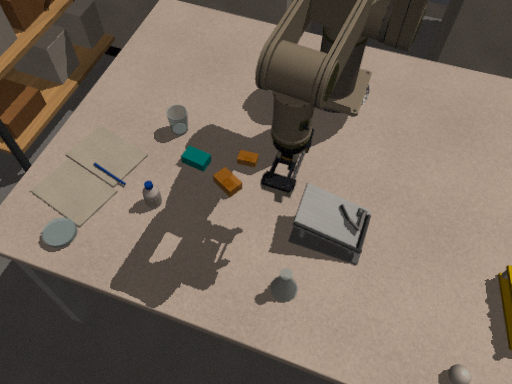

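View pics/side0.png

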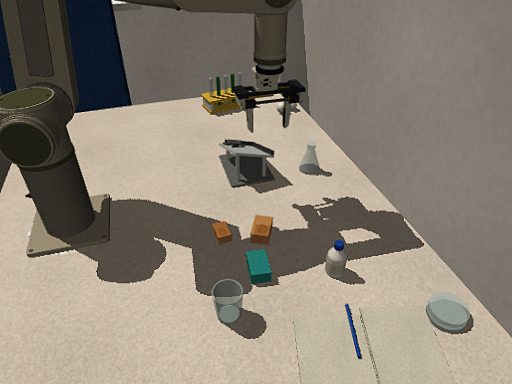

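View pics/wrist0.png

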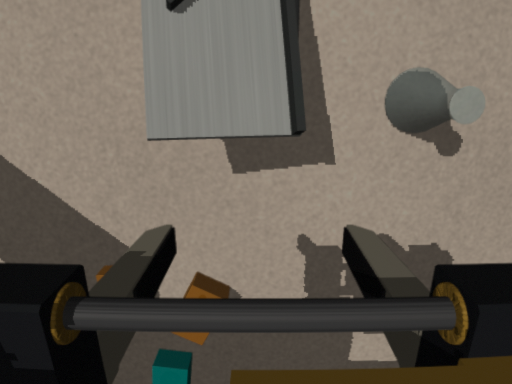

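```bash
cat > h.py <<'E'
import numpy as np, cv2
from workcell import sensors,capture,ctrl
from scipy.spatial.transform import Rotation as Rot
def project(c,P):
    W=np.linalg.inv(np.array(c["world_from_camera"])); P=np.atleast_2d(P)
    q=P@W[:3,:3].T+W[:3,3]; u=q[:,0]/-q[:,2]; v=-q[:,1]/-q[:,2]
    f=1+c["k1"]*(u*u+v*v)
    return np.c_[c["fx"]*u*f+c["cx"],c["fy"]*v*f+c["cy"]]
def ray(c,px):
    d=(np.array(px,float)-[c["cx"],c["cy"]])/[c["fx"],c["fy"]]; s=d.copy()
    for _ in range(20): s=d/(1+c["k1"]*(s@s))
    T=np.array(c["world_from_camera"]); v=T[:3,:3]@[s[0],-s[1],-1]
    return T[:3,3],v
def onz(c,px,z):
    o,v=ray(c,px); return o+v*(z-o[2])/v[2]
def crop(c,x0,y0,x1,y1,s,name):
    im=cv2.resize(c["image"][y0:y1,x0:x1],None,fx=s,fy=s,interpolation=cv2.INTER_CUBIC)
    # ticks each 10px
    for x in range((x0+9)//10*10,x1,10): cv2.putText(im,str(x),(int((x-x0)*s),8),0,.3,(0,0,255),1) ; cv2.line(im,(int((x-x0+.5)*s),8),(int((x-x0+.5)*s),14),(0,0,255),1)
    for y in range((y0+9)//10*10,y1,10): cv2.putText(im,str(y),(0,int((y-y0+.5)*s)+4),0,.3,(0,0,255),1); cv2.line(im,(20,int((y-y0+.5)*s)),(26,int((y-y0+.5)*s)),(0,0,255),1)
    cv2.imwrite("pics/"+name,im)
E
python3 - <<'E'
from h import *
c=capture("scene"); crop(c,170,130,270,205,8,"s_blk.png"); crop(c,280,175,380,265,8 if 0 else 6,"s_std.png")
c=capture("side"); crop(c,200,200,290,290,6,"d_blk.png"); crop(c,210,130,285,190,10,"d_std.png")
E
```

```text
(no output)
```

View pics/s_blk.png

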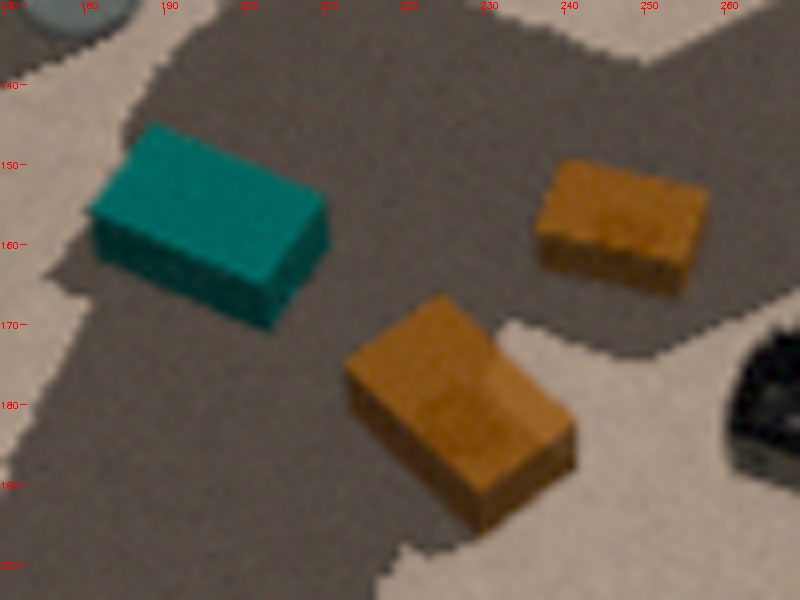

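View pics/s_std.png

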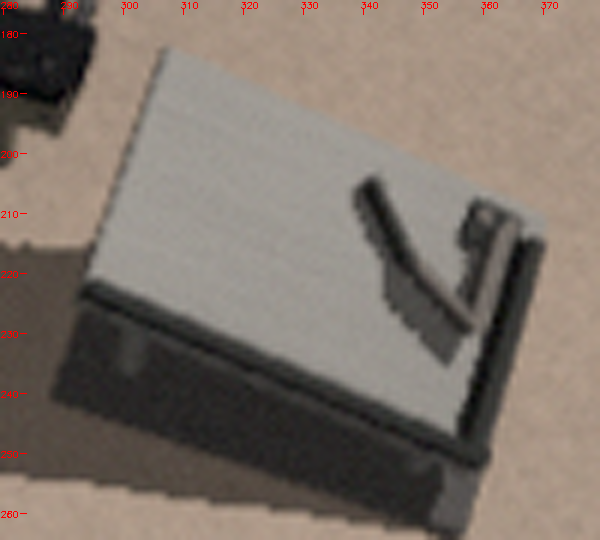

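View pics/d_blk.png

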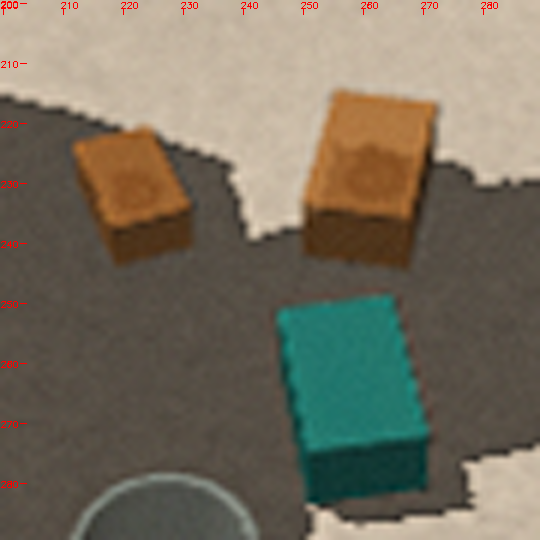

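View pics/d_std.png

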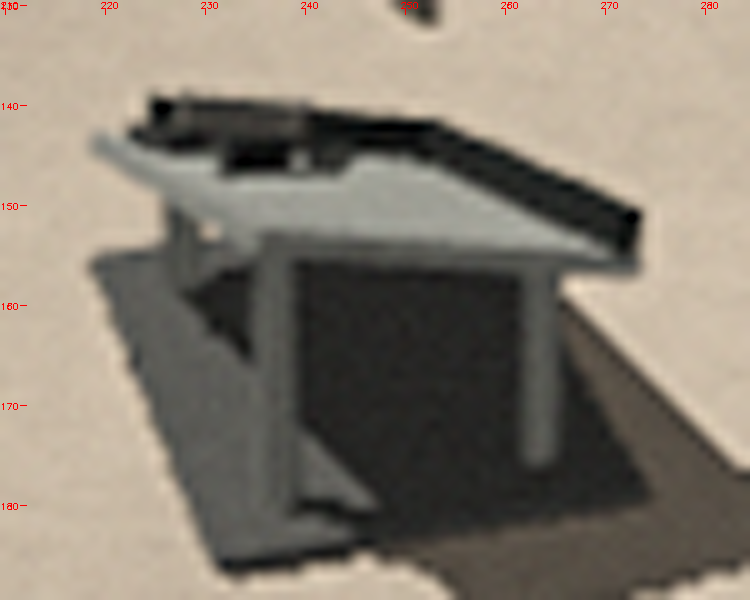

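Candidates: large amber block scene (228,181) / side (261,225); small amber one scene (248,158); turquoise scene (196,158). The large amber block, with the brown shell visible inside, is the one. In the scene picture the stand's stop is at the right, (362,225), and the ledge along the near edge, (293,222) to (360,250).

```bash
cat > fit.py <<'E'
from h import *
from scipy.optimize import least_squares
def platep(p):  # p: x,y,z,yaw ; tilt fixed
    # plate y drops 20deg, x drops 14deg: try R=Rz(yaw)Ry(14)Rx(-20)
    return Rot.from_euler('xyz',[-20,14,p[3]],degrees=True).as_matrix(),np.array(p[:3])
E
python3 - <<'E'
from fit import *
s=capture("scene");d=capture("side");w=capture("wrist")
crop(w,130,0,320,180,4,"w_std.png")
cs=[(sx*25,sy*40,z) for z in(34,0) for sx in(-1,1) for sy in(-1,1)]
S=[(213,174.75),(224.9,166.6),(241.4,182),(229.75,190.75)]
D=[(250.3,233.3),(255.3,214.7),(272.3,216.5),(267.8,235.7)]
for px in S: print('S',onz(s,px,.034).round(4))
for px in D: print('D',onz(d,px,.034).round(4))
for n,c,p in[("flask",s,(285,295)),("bottle",s,(153,203)),("beaker",s,(180,130)),("flask",d,(310,170)),("bottle",d,(336,272)),("beaker",d,(229,316))]: print(n,onz(c,p,0).round(3))
E
```

```text
S [ 0.5208 -0.2419  0.034 ]
S [ 0.4798 -0.2196  0.034 ]
S [ 0.5152 -0.1516  0.034 ]
S [ 0.5566 -0.1727  0.034 ]
D [ 0.4808 -0.2213  0.034 ]
D [ 0.5157 -0.1519  0.034 ]
D [ 0.5594 -0.1732  0.034 ]
D [ 0.5229 -0.2436  0.034 ]
flask [0.792 0.079 0.   ]
bottle [ 0.658 -0.381  0.   ]
beaker [ 0.371 -0.427  0.   ]
flask [0.778 0.059 0.   ]
bottle [ 0.658 -0.386  0.   ]
beaker [ 0.369 -0.433  0.   ]
```

View pics/w_std.png

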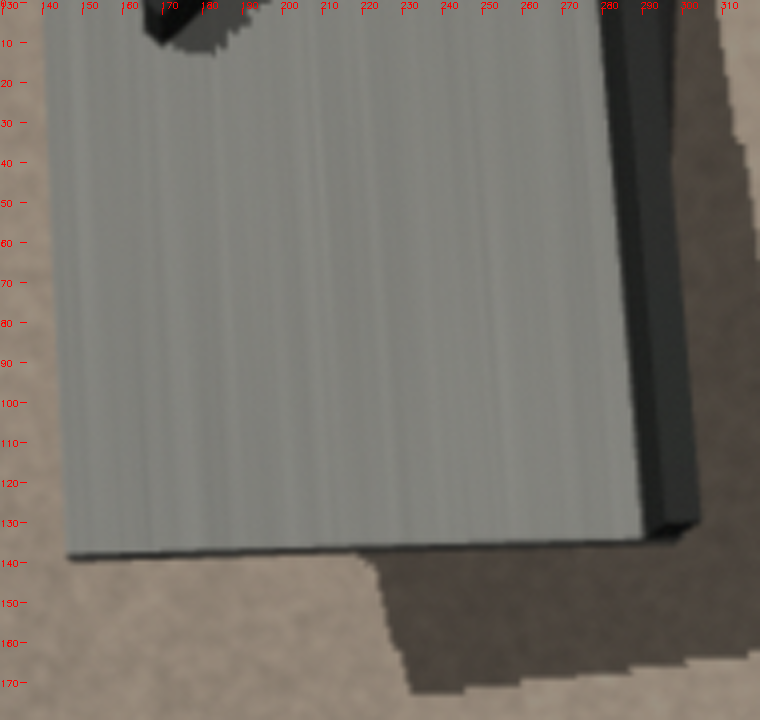

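```bash
cat > stand.py <<'E'
from fit import *
def obs():
    return {"wrist":[((-65,-100,0),(146.3,138.2)),((55,-100,0),(290.3,134)),((55,-100,15),(295.8,132)),((65,-100,15),(304.5,130))],
    "scene":[((-65,-100,0),(307.4,182.5)),((-65,100,0),(370.3,210.8)),((55,-100,15),(295,221.3)),((65,-100,15),(292.8,223.2)),((65,100,15),(361.2,251.5))],
    "side":[((-65,100,0),(219,143.3)),((-65,-100,0),(235.5,153)),((65,-100,15),(273.5,150.5))]}
E
python3 - <<'E'
from stand import *
C={n:capture(n) for n in("scene","side","wrist")}
O=obs()
def res(p,full=False):
    r=[]
    R=Rot.from_euler('xyz',[p[4],p[5],p[3]],degrees=True).as_matrix()
    for n in O:
        P=np.array([a for a,_ in O[n]])/1000@R.T+p[:3]
        r.append(((project(C[n],P)-[b for _,b in O[n]])))
    return r
for free in(0,1):
    f=lambda p:np.r_[np.concatenate(res(p)).ravel(), (np.array([p[4]+20,p[5]-14])*(1 if free else 100))]
    m=least_squares(f,[.6,.25,.08,0,-20,14],x_scale=[.01,.01,.01,1,1,1],loss='soft_l1')
    print(m.x.round(4),m.cost)
    for n,r in zip(O,res(m.x)): print(n,r.round(1).tolist())
E
```

```text
[  0.5651   0.1368   0.0768  -0.3672 -20.      14.    ] 6.345070197911042
wrist [[-0.4, 0.6], [-0.7, 0.5], [-0.4, -1.5], [2.2, 0.3]]
scene [[-0.1, 0.0], [0.4, 0.1], [0.3, -0.1], [1.3, 1.4], [-0.8, 1.9]]
side [[-0.4, -0.2], [-0.2, -0.1], [0.9, 0.4]]
[  0.5652   0.1369   0.077   -0.2984 -19.7757  13.6827] 6.247925281661718
wrist [[-0.4, 0.6], [-0.6, 0.4], [-0.4, -1.5], [2.2, 0.3]]
scene [[-0.2, 0.0], [0.4, 0.1], [0.3, -0.2], [1.3, 1.3], [-0.7, 1.9]]
side [[-0.3, -0.3], [-0.3, 0.0], [0.9, 0.3]]
```

```bash
python3 - <<'E'
from h import *
s=capture("scene")
for n,ps in {"small":[(240,149.5),(258,153),(255,163),(237,159)],"turq":[(189,145),(210,154),(203,165),(181,156)]}.items():
    for p in ps: print(n,onz(s,p,.03).round(3))
print(sensors.sense()["time"])
E
python3 -m creep '[[[-4.0,4.9,0,5.5],[-4.1,4.9,0,5.5]]]' -0.4
```

```text
small [ 0.399 -0.201  0.03 ]
small [ 0.392 -0.143  0.03 ]
small [ 0.432 -0.139  0.03 ]
small [ 0.437 -0.197  0.03 ]
turq [ 0.439 -0.359  0.03 ]
turq [ 0.449 -0.283  0.03 ]
turq [ 0.495 -0.286  0.03 ]
turq [ 0.488 -0.365  0.03 ]
0.6
time: 0.8
position: [0.5323, -0.0741, 0.2012]
tool_rot: [180.0, 0.0, -11.1]
ft_force: [-0.4, -0.8, 0.7]
opening: 0.0814
```

```bash
cat >> h.py <<'E'
def go(x,y,z,yaw=None):
    s=sensors.sense(); R=Rot.from_euler('xyz',s["tool_rot"],degrees=True).as_matrix()
    d=R.T@(np.array([x,y,z])-s["position"])*100
    print("pos",s["position"].round(4),"rot",s["tool_rot"].round(2),"f",s["ft_force"].round(1),"t",round(s["time"],2)," need cm",d.round(2), "turn",None if yaw is None else round(((s["tool_rot"][2]-yaw)+180)%360-180,2))
E
python3 -m creep '[[[0,0,0,8.2],[0,0,0,8.2],[0,0,0,0]]]' -0.4
python3 -c "
from h import *
go(.519,-.197,.15,-27.5)"
```

```text
time: 1.1
position: [0.5326, -0.0742, 0.202]
tool_rot: [-180.0, -0.0, -27.6]
ft_force: [-0.1, 0.5, -0.4]
opening: 0.0656
pos [ 0.5326 -0.0742  0.202 ] rot [-1.7999e+02 -3.0000e-02 -2.7580e+01] f [-0.1  0.5 -0.4] t 1.1  need cm [ 4.47 11.52  5.2 ] turn -0.08
```

```bash
python3 -c "
from h import *
w=capture('wrist'); cv2.imwrite('pics/w1.png',w['image'])
P=[]
a=np.radians(-27.5);ux=np.array([np.cos(a),np.sin(a)]);uy=np.array([-ux[1],ux[0]])
for z in(.034,0):
  for i,j in((-1,-1),(-1,1),(1,1),(1,-1)): P.append([*(np.array([.519,-.197])+ux*i*.025+uy*j*.04),z])
print(project(w,P).round(1).tolist())"
```

```text
[[275.5, 288.1], [276.5, 228.6], [319.5, 228.5], [315.9, 287.8], [274.3, 273.3], [275.1, 217.6], [314.8, 217.4], [311.7, 273.1]]
```

View pics/w1.png

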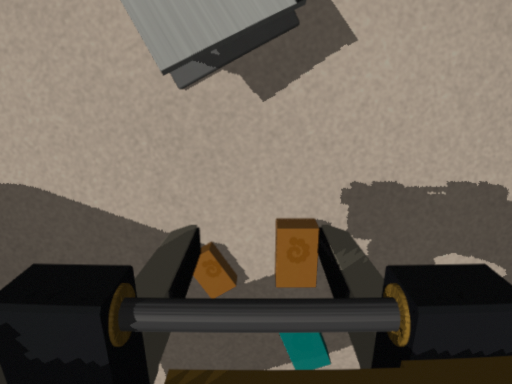

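The wrist view shows the block's top face at (275,230)-(318,287), matching the predicted corners within 1 px.

```bash
python3 -m creep '[[[1.5,3.84,2,0],[1.5,3.84,2,0],[1.47,3.84,1.2,0],[0,0,0,0],[0,0,0,0]]]' -0.4
python3 -c "
from h import *
go(.519,-.197,.034,-27.5)"
```

```text
time: 1.65
position: [0.5192, -0.197, 0.1492]
tool_rot: [-180.0, 0.1, -27.3]
ft_force: [-0.2, 1.4, 0.7]
opening: 0.065
pos [ 0.5192 -0.197   0.1492] rot [-1.7998e+02  7.0000e-02 -2.7310e+01] f [-0.2  1.4  0.7] t 1.65  need cm [0.000e+00 1.000e-02 1.152e+01] turn 0.19
```

```bash
python3 -m creep '[[[0,0,4.5,0],[0,0,4.5,0],[0,0,2.5,0],[0,0,0,0]]]' -0.4
python3 -m creep '[[[0,0,0,0],[0,0,0,0],[0,0,0,0],[0,0,0,0],[0,0,0,0]]]' 1
python3 -c "
from h import *
go(.519,-.197,.034,-27.5)
w=capture('side'); crop(w,200,170,320,270,6,'d2.png')"
```

```text
time: 2.05
position: [0.5168, -0.1936, 0.0308]
tool_rot: [-180.0, 0.4, -27.2]
ft_force: [-0.1, 0.3, -0.1]
opening: 0.0653
time: 2.55
position: [0.5201, -0.197, 0.0357]
tool_rot: [-180.0, -0.1, -27.4]
ft_force: [0.0, 0.4, 0.9]
opening: 0.0292
pos [ 0.5201 -0.197   0.0357] rot [-1.80e+02 -9.00e-02 -2.74e+01] f [0.  0.4 0.9] t 2.55  need cm [-0.09  0.05  0.17] turn 0.1
```

View pics/d2.png

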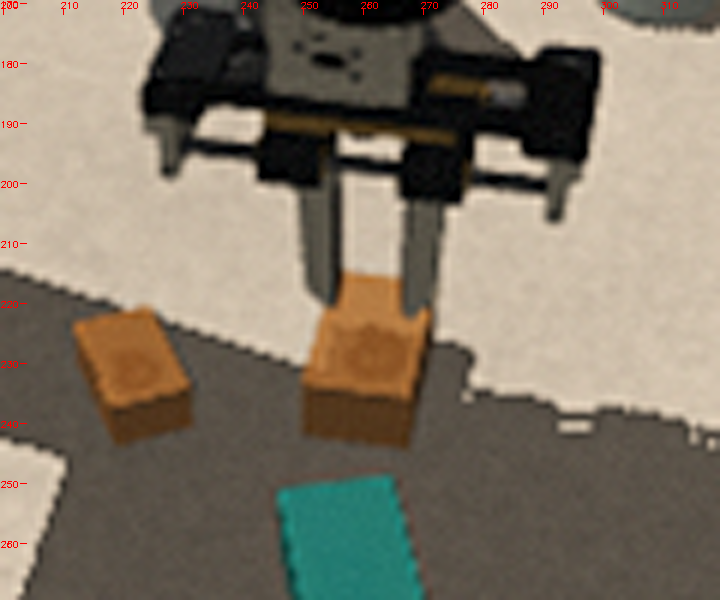

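```bash
python3 -c "
from h import *
d=capture('side');w=capture('wrist');crop(d,200,170,320,270,6,'d3.png');cv2.imwrite('pics/w3.png',w['image'])
st=sensors.sense();print(st['qpos'],st['opening'],st['position'])
for z in(.012,.034,.05,.06): print(z,project(d,[[.5201-.0222,-.197+.0115,z],[.5201,-.197,z],[.5423,-.2085,z]]).round(1).tolist())
T=np.array(w['world_from_camera']);print(T[:3,3])
"
```

```text
[-2.60326068e+01  8.92025231e+00  1.01798064e+02  4.36357076e-04
  6.92635200e+01  1.37513179e+00] 0.01752970938315475 [ 0.51952632 -0.19677184  0.03498395]
0.012 [[252.7, 229.4], [261.5, 230.5], [270.3, 231.6]]
0.034 [[252.6, 223.5], [261.6, 224.6], [270.5, 225.8]]
0.05 [[252.6, 219.1], [261.6, 220.3], [270.7, 221.4]]
0.06 [[252.6, 216.4], [261.7, 217.5], [270.8, 218.6]]
[ 0.55604263 -0.12483776  0.21750156]
```

View pics/d3.png

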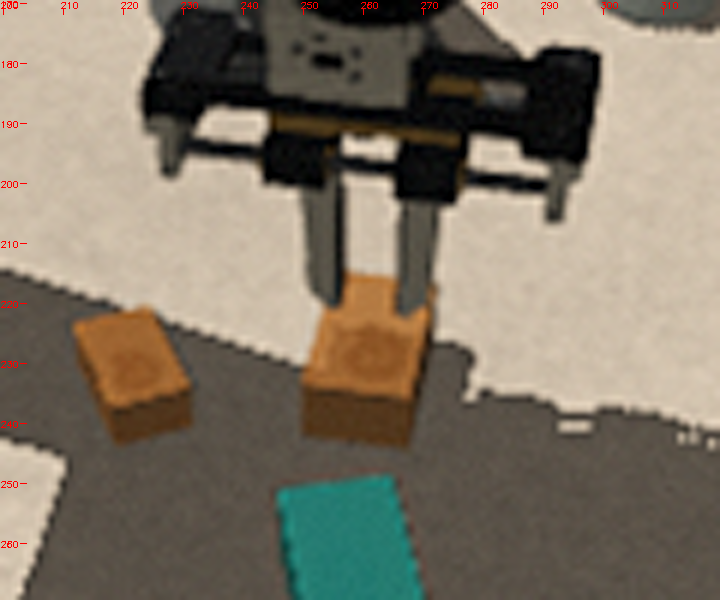

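View pics/w3.png

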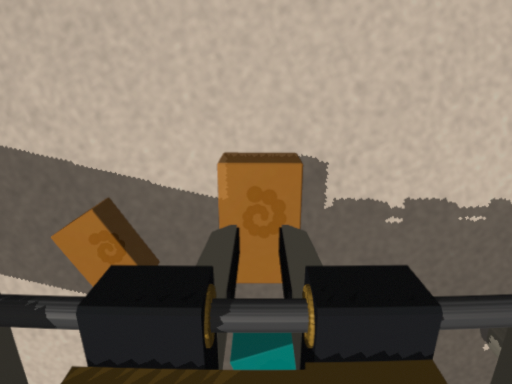

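```bash
python3 -c "
from h import *
st=sensors.sense();w=capture('wrist')
R=Rot.from_euler('xyz',st['tool_rot'],degrees=True).as_matrix()
h=st['opening']/2;print(h*2,st['time'])
for dz in(-.02,0,.003,.012,.022):
  print(dz,project(w,[st['position']+R@[s*h,y,dz] for s in(-1,1) for y in(-.0075,.0075)]).round(0).tolist())
"
```

```text
0.01752970938315475 2.7
-0.02 [[244.0, 230.0], [244.0, 255.0], [277.0, 230.0], [276.0, 255.0]]
0 [[245.0, 216.0], [246.0, 239.0], [275.0, 216.0], [275.0, 239.0]]
0.003 [[246.0, 214.0], [246.0, 237.0], [275.0, 214.0], [274.0, 237.0]]
0.012 [[246.0, 209.0], [246.0, 231.0], [274.0, 209.0], [274.0, 231.0]]
0.022 [[247.0, 204.0], [247.0, 225.0], [273.0, 204.0], [273.0, 225.0]]
```

```bash
python3 -c "
from h import *
w=capture('wrist')
a=np.radians(-27.5);ux=np.array([np.cos(a),np.sin(a)]);uy=np.array([-ux[1],ux[0]])
P=[[*(np.array([.519,-.197])+ux*i*.025+uy*j*.04),z] for z in(.034,0) for i,j in((-1,-1),(-1,1),(1,1),(1,-1))]
print(project(w,P).round(1).tolist())
s=capture('scene');crop(s,190,120,290,200,7,'s3.png')
"
```

```text
[[220.8, 285.0], [216.0, 163.4], [303.7, 163.5], [298.4, 285.1], [225.8, 258.9], [222.4, 152.2], [297.0, 152.3], [293.2, 258.9]]
```

View pics/s3.png

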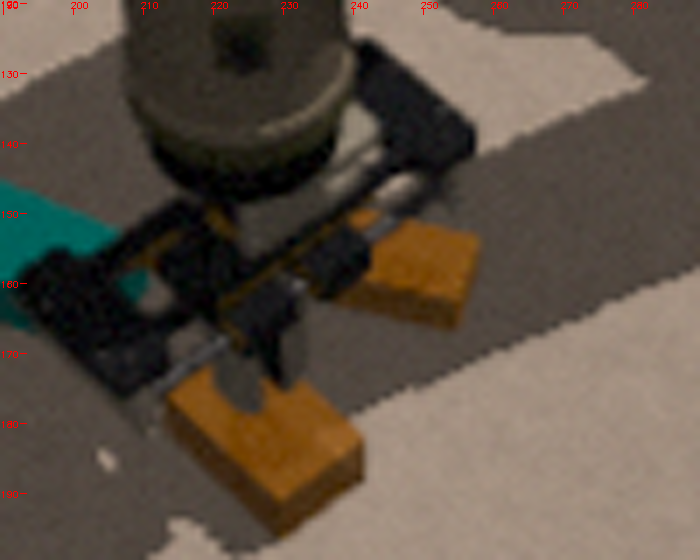

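```bash
python3 -c "
from h import *
C={n:capture(n) for n in('scene','side','wrist')}
def tri(obs):
  A=np.zeros((3,3));b=np.zeros(3);L=[]
  for n,p in obs:
    o,v=ray(C[n],p);v/=np.linalg.norm(v);M=np.eye(3)-np.outer(v,v);A+=M;b+=M@o;L.append((M,o))
  X=np.linalg.solve(A,b);return X.round(4),[round(float(np.linalg.norm(M@(X-o))),4) for M,o in L]
print('+jaw',tri([('scene',(225.2,178)),('side',(267.8,221.5))]),tri([('scene',(225.2,178)),('side',(267.8,221.5)),('wrist',(284,232))]))
print('-jaw',tri([('scene',(230.6,174.9)),('side',(254.3,220))]),tri([('scene',(230.6,174.9)),('side',(254.3,220)),('wrist',(237,232))]))
print(sensors.sense()['position'],sensors.sense()['opening'])
"
```

```text
+jaw (array([ 0.5322, -0.2007,  0.0483]), [0.0047, 0.0047]) (array([ 0.5324, -0.2003,  0.048 ]), [0.0048, 0.0047, 0.0006])
-jaw (array([ 0.5055, -0.1872,  0.0442]), [0.0035, 0.0035]) (array([ 0.5066, -0.1878,  0.0447]), [0.0025, 0.0046, 0.0021])
[ 0.51935525 -0.19664793  0.03463488] 0.0007432888075795661
```

The fingers closed on nothing. The pictures put the visible fingertips about 13 mm above the block, near z 0.047, while the state plus the stated 22 mm says 0.013. I'll reopen and go by the pictures.

```bash
python3 -m creep '[[[0,0,0,0],[0,0,0,0],[0,0,0,0],[0,0,0,0],[0,0,0,0]]]' -0.4
python3 -c "
from h import *
print(sensors.sense())
C={n:capture(n) for n in('scene','side','wrist')}
crop(C['wrist'],150,140,370,300,3.6,'w4.png')
crop(C['side'],230,190,300,250,10,'d4.png')
"
```

```text
time: 3.5
position: [0.5194, -0.1966, 0.0347]
tool_rot: [-180.0, 0.0, -27.4]
ft_force: [-0.6, -0.4, -0.5]
opening: 0.0358
{'time': 3.5, 'qpos': array([-2.60239094e+01,  8.94069737e+00,  1.01805061e+02,  1.87511561e-04,
        6.92551340e+01,  1.37646325e+00]), 'qd': array([-0.01819925, -0.0332895 , -0.06162337, -0.1400349 ,  0.04128418,
       -0.0069376 ]), 'effort': array([-1.29517419e-03, -5.24495637e+01, -4.43635798e+01,  7.33862026e-02,
        1.42337603e-02, -1.61428989e-04]), 'position': array([ 0.51944543, -0.19664068,  0.03472604]), 'tool_rot': array([-1.79999846e+02,  8.96072674e-04, -2.74004390e+01]), 'ft_force': array([-0.56088372, -0.44621815, -0.51259385]), 'ft_torque': array([-0.01567322,  0.06772666, -0.02254482]), 'opening': 0.03575163573303432}
```

View pics/w4.png

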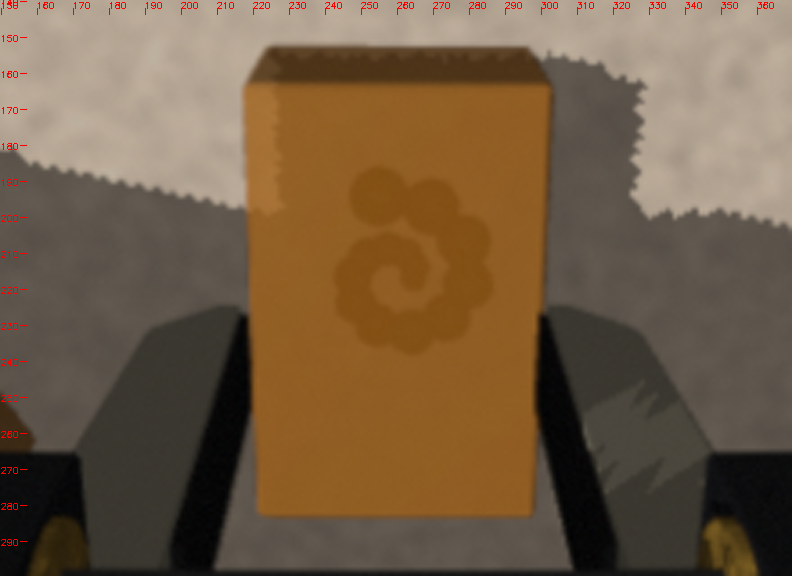

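View pics/d4.png

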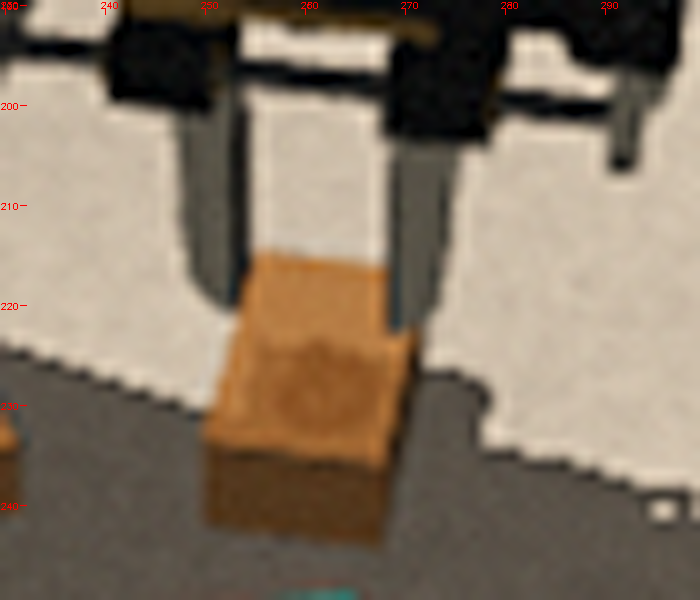

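```bash
python3 -m creep '[[[0,0,0,0],[0,0,0,0],[0,0,0,0],[0,0,0,0]]]' -0.4
python3 -m creep '[[[0,0,1,0],[0,0,0.5,0],[0,0,0,0],[0,0,0,0]]]' -0.4
python3 -c "
from h import *
C={n:capture(n) for n in('scene','side','wrist')}
crop(C['wrist'],150,140,370,300,3.6,'w5.png')
crop(C['side'],230,190,300,250,10,'d5.png')
"
```

```text
time: 4.05
position: [0.5194, -0.1966, 0.0347]
tool_rot: [-180.0, 0.0, -27.4]
ft_force: [0.3, -0.8, 0.1]
opening: 0.0649
time: 4.45
position: [0.5191, -0.1965, 0.0192]
tool_rot: [180.0, 0.1, -27.4]
ft_force: [-0.3, -1.1, -0.2]
opening: 0.0649
```

View pics/w5.png

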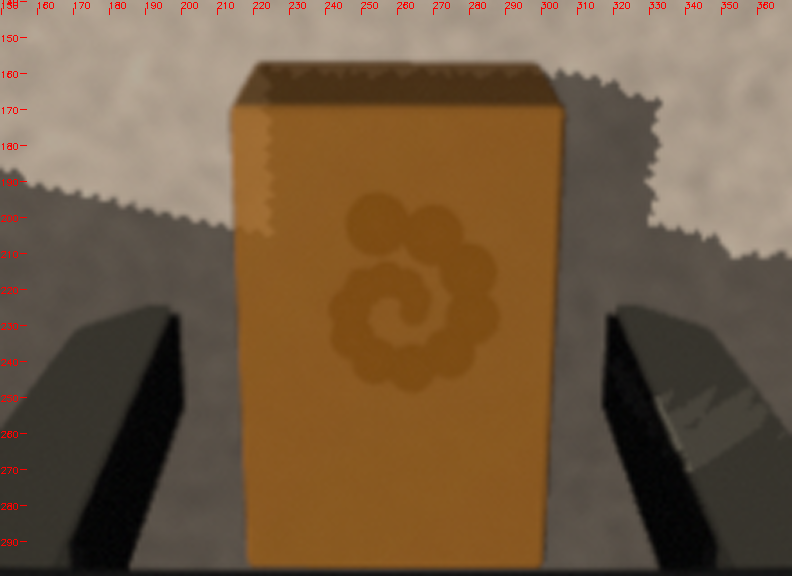

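View pics/d5.png

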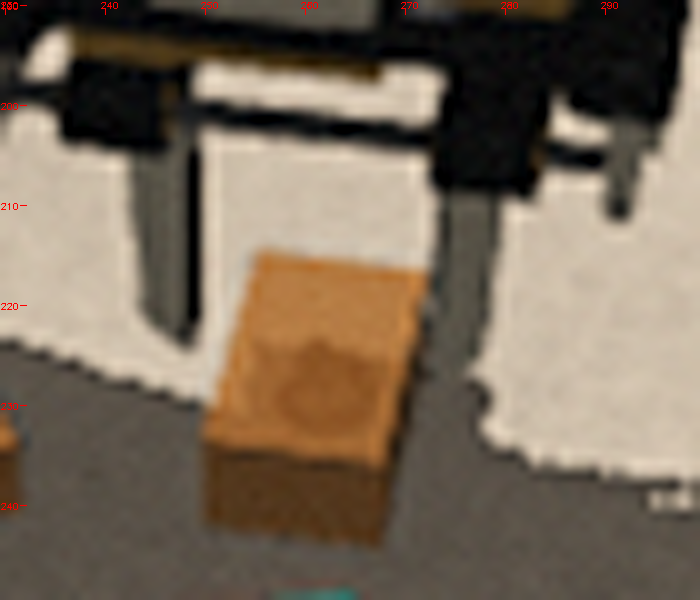

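Fitting opening and rows in the wrist view puts the tips about 16.5 mm behind the reported TCP, so tip z = state z + 0.0165. I'll use that from here, stepping down and watching force.

```bash
python3 -m creep '[[[0,0,1,0],[0,0,0.5,0],[0,0,0,0],[0,0,0,0]]]' -0.4
python3 -m creep '[[[0,0,0.4,0],[0,0,0.4,0],[0,0,0,0],[0,0,0,0]]]' -0.4
python3 -m creep '[[[0,0,0,0],[0,0,0,0],[0,0,0,0],[0,0,0,0],[0,0,0,0]]]' 1
python3 -c "
from h import *
C={n:capture(n) for n in('side','wrist')}
crop(C['wrist'],150,140,370,300,3.6,'w6.png')
crop(C['side'],230,190,300,250,10,'d6.png');print(sensors.sense()['opening'],sensors.sense()['position'])
"
```

```text
time: 5.0
position: [0.5191, -0.1965, 0.0043]
tool_rot: [180.0, 0.1, -27.4]
ft_force: [0.2, 0.5, -0.6]
opening: 0.065
time: 5.4
position: [0.5193, -0.1966, -0.0035]
tool_rot: [180.0, 0.0, -27.4]
ft_force: [0.1, -0.1, -0.4]
opening: 0.0648
time: 5.9
position: [0.5196, -0.1967, -0.0031]
tool_rot: [180.0, -0.0, -27.4]
ft_force: [0.6, 0.2, 1.8]
opening: 0.0492
0.050030627128772306 [ 0.51960058 -0.1967338  -0.00309372]
```

View pics/w6.png

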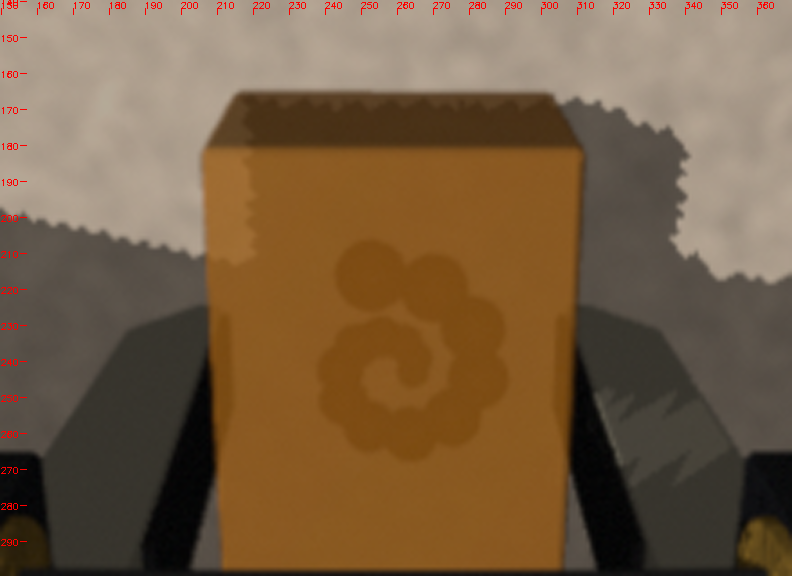

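View pics/d6.png

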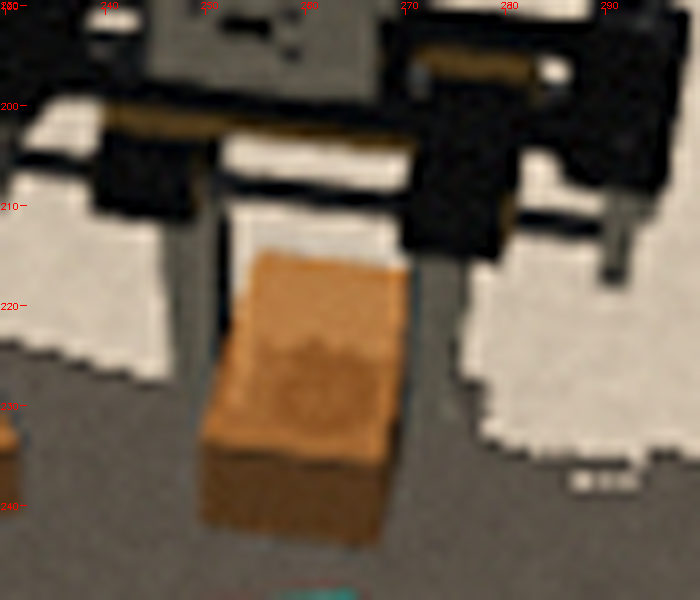

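Gripped: opening 50 mm, tips about 13 mm above its underside. Now lift, and work out the placing.

```bash
cat >> h.py <<'E'
PR=Rot.from_euler('xyz',[-20,14,-.3],degrees=True).as_matrix(); PT=np.array([.5652,.1369,.077])
def p2w(x,y,z): return PT+PR@(np.array([x,y,z])/1000)
def w2p(p): return PR.T@(np.array(p)-PT)*1000
E
python3 -m creep '[[[0,0,-1,0],[0,0,-4,0],[0,0,-4.9,0],[0,0,-4.9,0],[0,0,-4.2,0]]]' 1
python3 - <<'E'
from h import *
py=PR[:,1]; hd=np.degrees(np.arctan2(py[1],py[0]))-90; print("jaw heading",hd,"pitch",np.degrees(np.arcsin(py[2])))
j=np.array([np.cos(np.radians(hd)),np.sin(np.radians(hd)),0]); nz=np.cross(j,py)
edge=p2w(14-25,-30,0); bc=edge+.025*j; ax=bc+.024*nz
print("TCP place",ax.round(4),"state z pitched",(ax[2]-.027).round(4))
# flat contact
yh=np.array([-j[1],j[0],0])
best=-9
for sx in(-1,1):
  for sy in(-1,1):
    c=np.array([ax[0],ax[1],0])+.025*sx*j+.04*sy*yh
    n=PR[:,2]; zd=PT[2]-(n[0]*(c[0]-PT[0])+n[1]*(c[1]-PT[1]))/n[2]; print(sx,sy,w2p([c[0],c[1],zd]).round(1),"deck z",round(zd,4),"state z at contact",round(zd-.003,4))
go(ax[0],ax[1],.2,hd)
E
```

```text
time: 6.5
position: [0.5195, -0.1966, 0.1901]
tool_rot: [-180.0, -0.1, -27.4]
ft_force: [1.7, -0.9, -1.5]
opening: 0.0497
jaw heading 4.732051034236861 pitch -19.38175036764181
TCP place [0.5811 0.1188 0.1123] state z pitched 0.0853
-1 -1 [-11. -64.   0.] deck z 0.1009 state z at contact 0.0979
-1 1 [-11.   20.8  -0. ] deck z 0.0727 state z at contact 0.0697
1 -1 [ 40.7 -59.3  -0. ] deck z 0.0868 state z at contact 0.0838
1 1 [40.7 25.5  0. ] deck z 0.0587 state z at contact 0.0557
pos [ 0.5195 -0.1966  0.1901] rot [-1.80e+02 -9.00e-02 -2.74e+01] f [ 1.7 -0.9 -1.5] t 6.5  need cm [ -9.04 -30.84  -1.  ] turn -32.13
```

```bash
python3 -m creep '[[[0,0,0,-8.1],[0,0,0,-8.0],[0,0,0,-8.0],[0,0,0,-8.0],[0,0,0,0]]]'
python3 -c "
from h import *
go(.5811,.1188,.17,4.73)"
```

```text
time: 7.0
position: [0.5192, -0.1965, 0.1871]
tool_rot: [-180.0, 0.0, 4.8]
ft_force: [-0.4, 0.2, -2.0]
opening: 0.0497
pos [ 0.5192 -0.1965  0.1871] rot [-1.80e+02  1.00e-02  4.83e+00] f [-0.4  0.2 -2. ] t 7.0  need cm [  8.83 -30.9    1.71] turn 0.1
```

```bash
python3 -m creep '[[[1.2,-4,0,0],[1.2,-4.3,0,0],[1.2,-4.3,0,0],[1.2,-4.3,0,0],[1.2,-4.3,0,0]]]'
python3 -m creep '[[[1.2,-4,0,0],[1,-3,0,0],[0.5,-2,0,0],[0,0,0,0],[0,0,0,0]]]'
python3 -c "
from h import *
go(.5811,.1188,.105,4.73)
w=capture('wrist');cv2.imwrite('pics/w7.png',w['image'])
d=capture('side');crop(d,190,90,310,190,6,'d7.png')
"
```

```text
time: 7.5
position: [0.5618, 0.0213, 0.1871]
tool_rot: [180.0, -0.0, 4.4]
ft_force: [0.6, 0.4, -0.4]
opening: 0.0497
time: 8.0
position: [0.5812, 0.1115, 0.1867]
tool_rot: [180.0, 0.0, 4.6]
ft_force: [-0.2, -1.3, -1.0]
opening: 0.0497
pos [0.5812 0.1115 0.1867] rot [1.7998e+02 3.0000e-02 4.6000e+00] f [-0.2 -1.3 -1. ] t 8.0  need cm [ 0.06 -0.73  8.17] turn -0.13
```

View pics/w7.png

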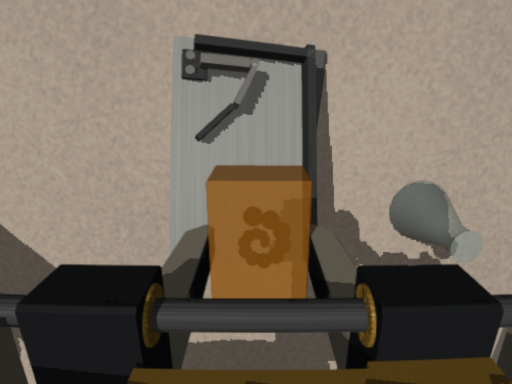

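View pics/d7.png

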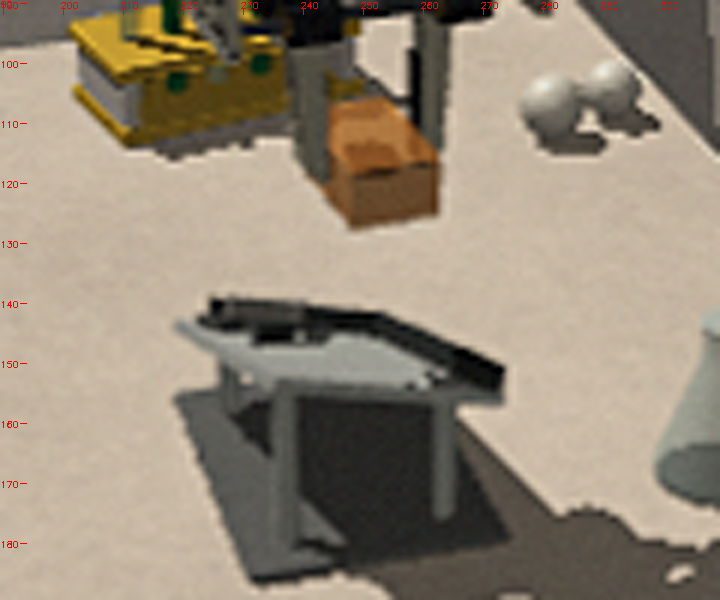

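```bash
python3 -c "
from h import *
w=capture('wrist');im=w['image'].copy();s=4
x0,y0,x1,y1=160,25,340,170
big=cv2.resize(im[y0:y1,x0:x1],None,fx=s,fy=s,interpolation=cv2.INTER_CUBIC)
def dr(pts,col):
  q=(project(w,[p2w(*p) for p in pts])-[x0,y0]+.5)*s
  cv2.polylines(big,[q.astype(int)],False,col,1)
dr([(-65,-20,0),(-65,100,0),(65,100,0)],(0,0,255))
dr([(55,-20,15),(55,88,15),(-55,88,15)],(0,255,0))
dr([(55,-20,0),(55,88,0),(-55,88,0)],(255,0,0))
dr([(4,74,12),(12,74,12)],(255,0,255));dr([(8,70,12),(8,78,12)],(255,0,255))
cv2.imwrite('pics/w8.png',big)
"
```

```text
(no output)
```

View pics/w8.png

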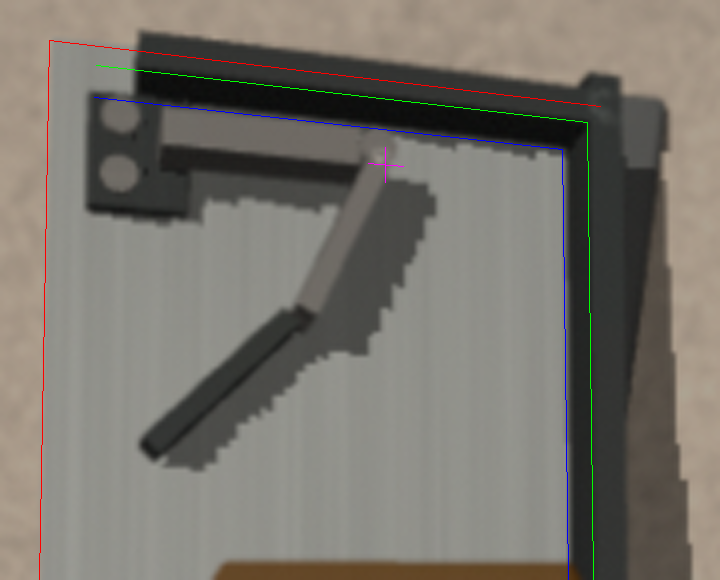

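The overlay of my fitted plate model (edges, ledge, stop, nose) matches the picture within about 1 mm. Now lower.

```bash
python3 -m creep '[[[0.06,-0.73,2.5,0],[0,0,3,0],[0,0,1.8,0],[0,0,0.4,0],[0,0,0,0]]]'
python3 -m creep '[[[0,0,0.2,0],[0,0,0.2,0],[0,0,0,0]]]'
python3 -c "
from h import *
go(.5811,.1188,.0853,4.73)
"
```

```text
time: 8.65
position: [0.581, 0.1179, 0.1094]
tool_rot: [180.0, 0.1, 4.6]
ft_force: [-0.0, -0.1, -1.5]
opening: 0.0496
time: 8.95
position: [0.582, 0.1187, 0.1066]
tool_rot: [-180.0, -0.1, 4.7]
ft_force: [-0.5, -0.2, -1.2]
opening: 0.0499
pos [0.582  0.1187 0.1066] rot [-1.80e+02 -8.00e-02  4.69e+00] f [-0.5 -0.2 -1.2] t 8.95  need cm [-0.09 -0.01  2.13] turn -0.04
```

```bash
python3 -m creep '[[[0,0,0.3,0],[0,0,0.2,0],[0,0,0,0]]]'
python3 -m creep '[[[0,0,0.2,0],[0,0,0.1,0],[0,0,0,0]]]'
python3 -m creep '[[[0,0,0.2,0],[0,0,0,0]]]'
```

```text
time: 9.25
position: [0.5811, 0.1188, 0.1003]
tool_rot: [180.0, 0.0, 4.7]
ft_force: [-0.0, 0.3, -0.7]
opening: 0.0497
time: 9.55
position: [0.5817, 0.1189, 0.098]
tool_rot: [-180.0, -0.0, 4.7]
ft_force: [0.3, 0.6, 0.1]
opening: 0.0498
time: 9.75
position: [0.5826, 0.1192, 0.0969]
tool_rot: [-180.0, -0.2, 4.7]
ft_force: [0.8, 1.9, 3.8]
opening: 0.0498
```

```bash
python3 -m creep '[[[0,0,0.2,0],[0,0,0,0]]]'
python3 -m creep '[[[0,0,0.2,0],[0,0,0,0]]]'
```

```text
time: 9.95
position: [0.5829, 0.1197, 0.0954]
tool_rot: [-179.9, -0.2, 4.7]
ft_force: [1.3, 3.7, 6.4]
opening: 0.0501
time: 10.15
position: [0.5832, 0.1199, 0.0937]
tool_rot: [-179.9, -0.3, 4.7]
ft_force: [1.3, 4.2, 6.6]
opening: 0.0498
```

```bash
python3 -m creep '[[[0,0,0.2,0],[0,0,0.1,0],[0,0,0,0]]]'
python3 -m creep '[[[0,0,0.2,0],[0,0,0.1,0],[0,0,0,0]]]'
python3 -c "
from h import *
d=capture('side');crop(d,210,120,290,180,9,'d9.png')
"
```

```text
time: 10.45
position: [0.5835, 0.1202, 0.091]
tool_rot: [-179.9, -0.3, 4.7]
ft_force: [2.1, 5.1, 7.8]
opening: 0.0498
time: 10.75
position: [0.5837, 0.1202, 0.088]
tool_rot: [-179.9, -0.3, 4.7]
ft_force: [2.1, 5.1, 6.7]
opening: 0.0499
```

View pics/d9.png

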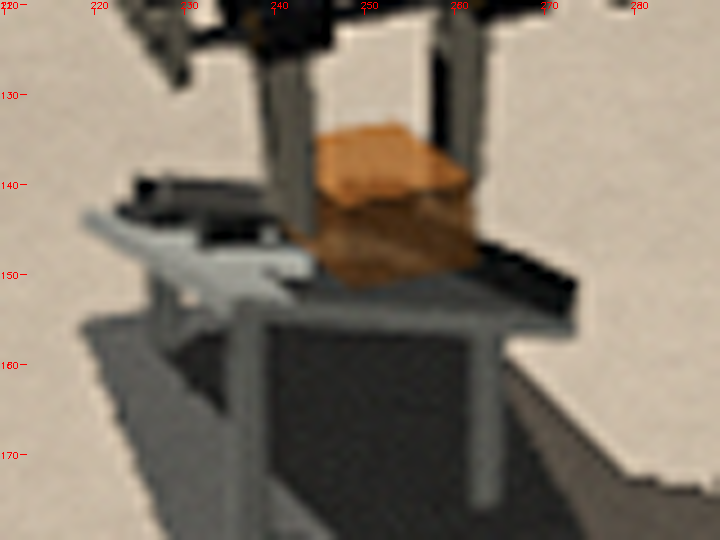

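The side view shows the block, its uphill edge on the deck, pitching in the pads as intended. Continue.

```bash
python3 -m creep '[[[0,0,0.1,0],[0,0,0.1,0],[0,0,0,0]]]'
python3 -m creep '[[[0,0,0.1,0],[0,0,0,0]]]'
```

```text
time: 11.1
position: [0.5837, 0.1203, 0.0861]
tool_rot: [-179.9, -0.3, 4.7]
ft_force: [2.9, 6.2, 7.5]
opening: 0.0498
time: 11.3
position: [0.5837, 0.1203, 0.0851]
tool_rot: [-179.9, -0.3, 4.7]
ft_force: [2.7, 6.6, 8.1]
opening: 0.0497
```

```bash
python3 -m creep '[[[0,0,-0.1,0],[0,0,0,0]]]'
python3 -m creep '[[[0,0,0,0],[0,0,0,0]]]' -0.1
python3 -m creep '[[[0,0,0,0],[0,0,0,0]]]' -0.14
python3 -c "
from h import *
d=capture('side');crop(d,210,120,290,180,9,'d10.png')
"
```

```text
time: 11.5
position: [0.5831, 0.1196, 0.0854]
tool_rot: [-179.9, -0.2, 4.7]
ft_force: [3.1, 4.7, 6.3]
opening: 0.0499
time: 11.7
position: [0.5814, 0.1187, 0.0836]
tool_rot: [180.0, 0.0, 4.7]
ft_force: [2.5, 1.2, 1.4]
opening: 0.0512
time: 11.9
position: [0.5807, 0.1185, 0.0829]
tool_rot: [180.0, 0.1, 4.7]
ft_force: [0.4, 0.8, -0.3]
opening: 0.0531
```

View pics/d10.png

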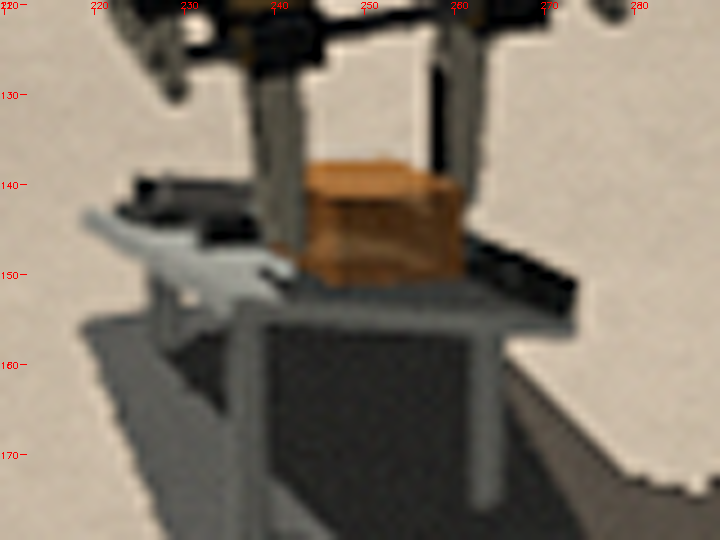

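The block is rolling onto the deck between the loosened jaws, gently. Continue opening.

```bash
python3 -m creep '[[[0,0,-0.1,0],[0,0,-0.1,0]]]' -0.17
python3 -m creep '[[[0,0,0,0],[0,0,0,0]]]' -0.2
python3 -c "
from h import *
d=capture('side');crop(d,210,120,290,180,9,'d11.png');d=capture('wrist');crop(d,130,20,360,300,2.1,'w11.png')
"
```

```text
time: 12.15
position: [0.5811, 0.1187, 0.0855]
tool_rot: [180.0, 0.0, 4.7]
ft_force: [-0.3, 0.2, -0.3]
opening: 0.0547
time: 12.35
position: [0.5815, 0.1188, 0.0859]
tool_rot: [-180.0, -0.0, 4.7]
ft_force: [-0.8, 1.6, 0.1]
opening: 0.0559
```

View pics/d11.png

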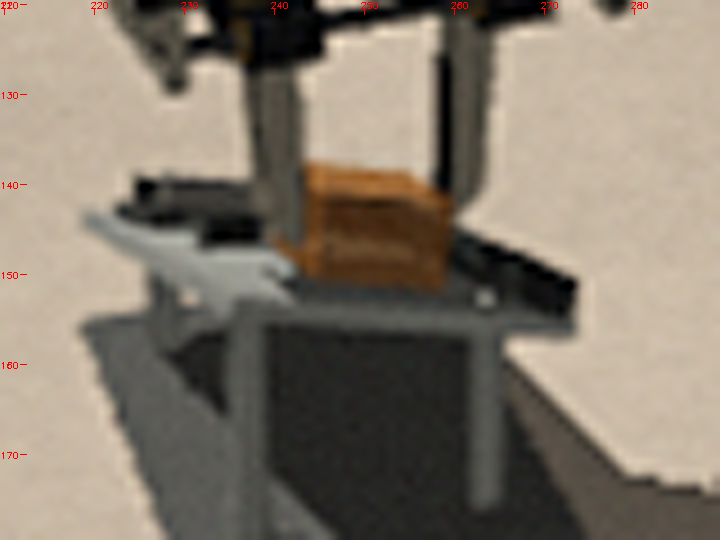

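View pics/w11.png

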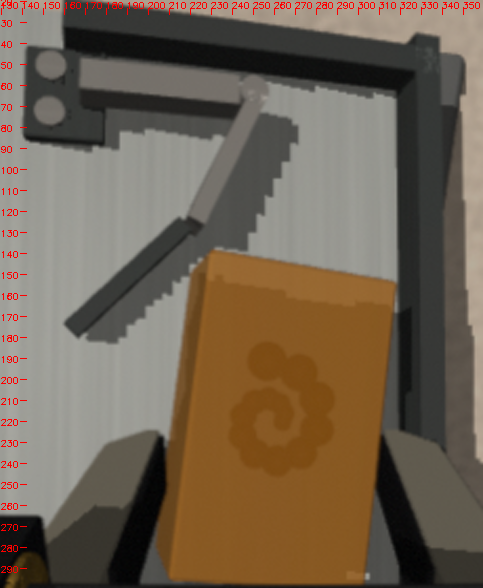

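```bash
python3 -m creep '[[[0,0,0,0],[0,0,0,0]]]' -0.27
python3 -c "
from h import *
d=capture('wrist');crop(d,130,20,360,300,2.1,'w12.png')
"
```

```text
time: 12.65
position: [0.5814, 0.1188, 0.0857]
tool_rot: [-180.0, 0.0, 4.7]
ft_force: [-0.4, -0.2, 0.4]
opening: 0.0587
```

View pics/w12.png

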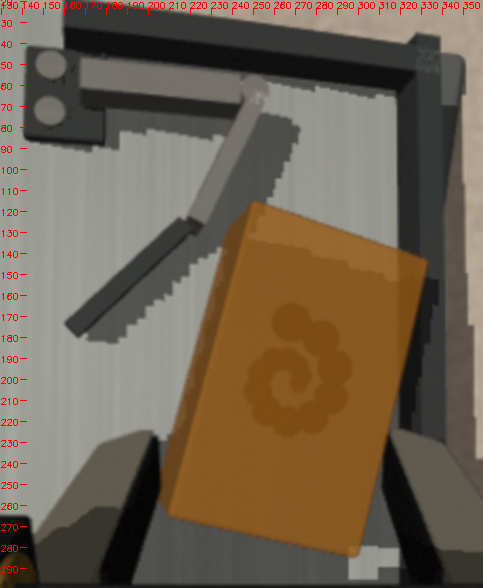

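The front corner has swung to the ledge and the +x finger is holding back the rear. Open further to free it.

```bash
python3 -m creep '[[[0,0,0,0],[0,0,0,0],[0,0,0,0],[0,0,0,0],[0,0,0,0]]]' -0.75
python3 -c "
from h import *
d=capture('wrist');crop(d,130,20,360,300,2.1,'w13.png')
"
```

```text
time: 13.2
position: [0.5814, 0.1188, 0.0857]
tool_rot: [-180.0, 0.0, 4.7]
ft_force: [-0.4, 0.5, -0.2]
opening: 0.0814
```

View pics/w13.png

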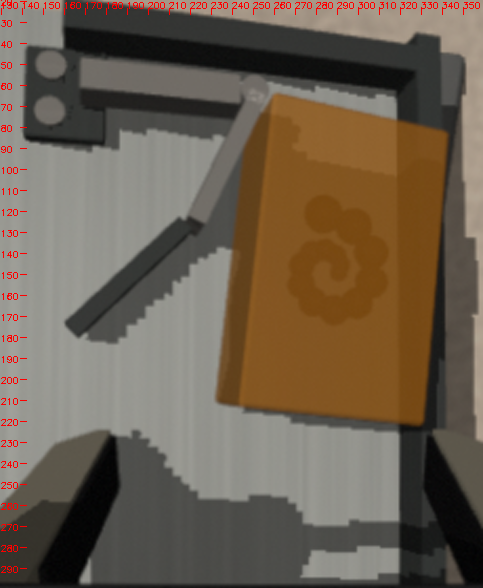

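```bash
cat >> h.py <<'E'
def overlay(w,cx,cy,x0,y0,x1,y1,s,name,yaw=0,full=True):
    big=cv2.resize(w['image'][y0:y1,x0:x1],None,fx=s,fy=s,interpolation=cv2.INTER_CUBIC)
    def dr(pts,col):
        q=(project(w,[p2w(*p) for p in pts])-[x0,y0]+.5)*s
        cv2.polylines(big,[q.astype(int)],True,col,1)
    a=np.radians(yaw);r=lambda x,y,z:(cx+x*np.cos(a)-y*np.sin(a),cy+x*np.sin(a)+y*np.cos(a),z)
    dr([r(-25,-40,34),r(25,-40,34),r(25,40,34),r(-25,40,34)],(0,255,0))
    dr([r(-25,-40,0),r(25,-40,0),r(25,40,0),r(-25,40,0)],(255,0,0))
    cv2.imwrite('pics/'+name,big)
E
python3 -m creep '[[[0,0,-1,0],[0,0,-2,0],[0,0,-2,0],[0,0,0,0],[0,0,0,0]]]' -0.75
python3 -c "
from h import *
d=capture('wrist');overlay(d,30,28,130,40,390,250,3,'w14.png')
d=capture('side');overlay(d,30,28,210,120,290,180,9,'d14.png')
"
```

```text
time: 13.75
position: [0.5819, 0.1188, 0.1364]
tool_rot: [-180.0, -0.1, 4.7]
ft_force: [-0.5, -0.3, 0.6]
opening: 0.0816
```

View pics/w14.png

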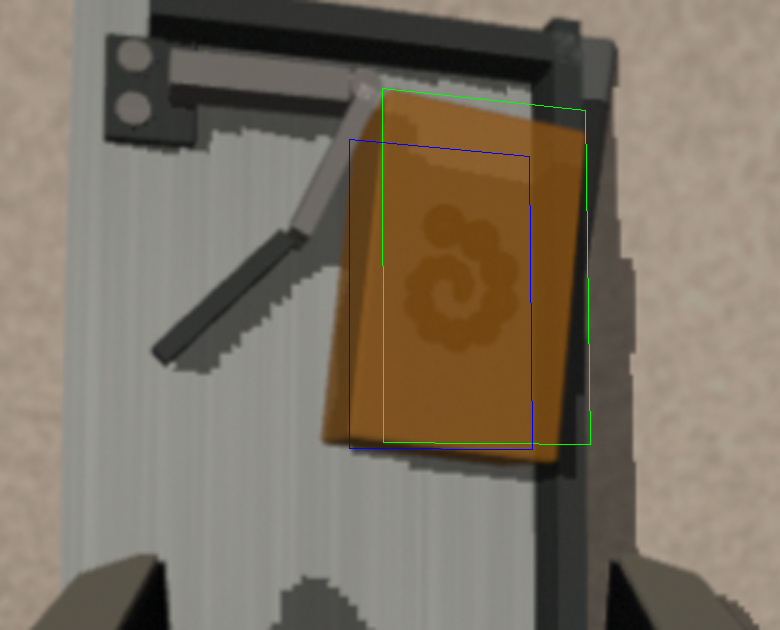

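View pics/d14.png

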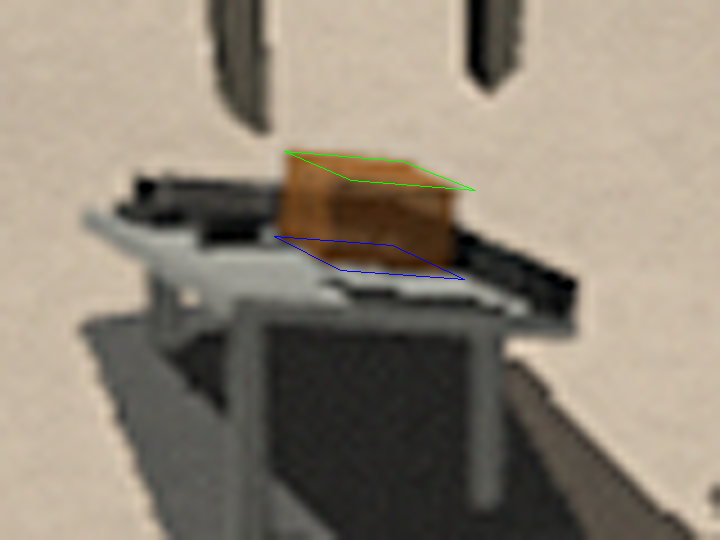

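```bash
cat >> h.py <<'E'
from scipy.optimize import least_squares
def fitblk(c,pts,off,s):
    # pts dict {(sx,sy,z):(crop px)}
    K=list(pts);U=np.array([pts[k] for k in K],float)/s+off-.5
    def P(p):
        a=np.radians(p[2]);return project(c,[p2w(p[0]+k[0]*25*np.cos(a)-k[1]*40*np.sin(a),p[1]+k[0]*25*np.sin(a)+k[1]*40*np.cos(a),k[2]) for k in K])
    m=least_squares(lambda p:(P(p)-U).ravel(),[28,25,0.]);print("blk",m.x.round(2),"res",m.fun.round(1));return m.x
E
python3 -c "
from h import *
d=capture('wrist')
x=fitblk(d,{(-1,1,34):(386,90),(1,1,34):(586,132),(1,-1,34):(557,462),(-1,-1,34):(349,437),(-1,-1,0):(323,441)},[130,40],3)
overlay(d,x[0],x[1],130,40,390,250,3,'w15.png',x[2])
"
```

```text
blk [24.89 26.21 -6.04] res [-0.1 -1.9  1.1 -1.2  1.1  0.9 -0.3  0.6 -1.4  1.5]
```

View pics/w15.png

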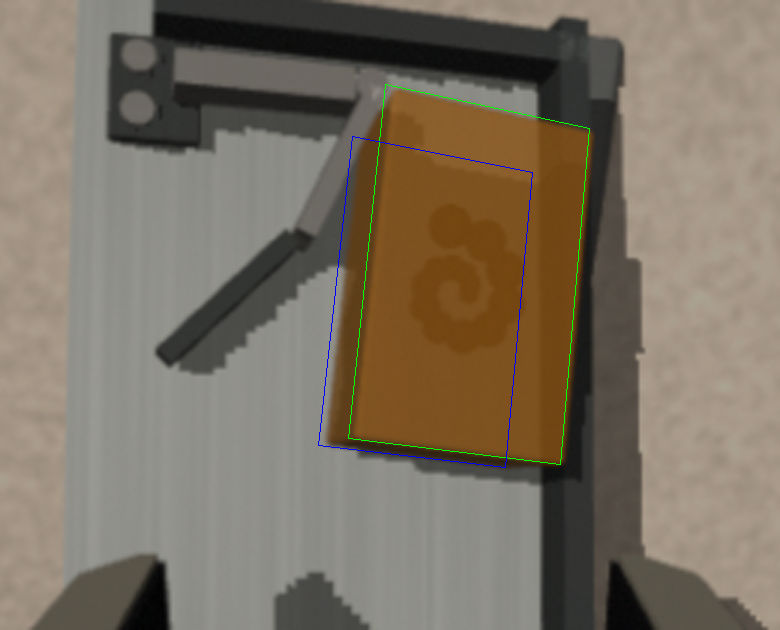

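The block stopped skewed: fitted at (24.9, 26.2) mm, yaw -6°. Its front corner is on the ledge and the spring's lead-in, and its rear is about 9 mm off the ledge. I'll straddle the rear with the open jaws and nudge it sideways to the ledge with the -x finger before pushing.

```bash
python3 - <<'E'
from h import *
d=capture('wrist')
# guide end on plane z=12
def onplate(c,px,z):
    o,v=ray(c,px);n=PR[:,2];q=p2w(0,0,z);return w2p(o+v*((q-o)@n)/(v@n))
print("guide end",onplate(d,(185,161),5).round(1),onplate(d,(185,161),15).round(1))
# tool target: inner -x pad tip at plate (-9,-2), tip z (plate) 
n=PR[:,2]
def deckz(x,y): return PT[2]-(n[0]*(x-PT[0])+n[1]*(y-PT[1]))/n[2]
hd=np.radians(4.73);j=np.array([np.cos(hd),np.sin(hd)]);k=np.array([-j[1],j[0]])
h=.0816/2
for X,Y in((-9,-2),(0,-2),(5,-2)):
    c=p2w(X,Y,6)[:2]+h*j
    zs=[deckz(*(c-j*(h+a)+k*b)) for a in(0,.0175) for b in(-.0075,.0075)]
    tip=max(zs)+.003
    print((X,Y),"tcp",c.round(4),"state z",round(tip-.0165,4),"tip plate z at inner",w2p([*(c-j*h),tip]).round(1),"at +x finger",w2p([*(c+j*h),tip]).round(1))
    go(c[0],c[1],tip-.0165,4.73)
E
```

```text
guide end [-42.    7.7   5. ] [-42.3   6.4  15. ]
(-9, -2) tcp [0.5987 0.1405] state z 0.0728 tip plate z at inner [-10.   -3.3   9.6] at +x finger [68.9 -3.3 30.6]
pos [0.5805 0.1187 0.1343] rot [1.8e+02 1.3e-01 4.7e+00] f [ 0.5  1.2 -0.2] t 13.95  need cm [ 2.   -2.02  6.15] turn -0.03
(0, -2) tcp [0.6074 0.1404] state z 0.0706 tip plate z at inner [-1.  -3.3  9.6] at +x finger [77.9 -3.3 30.6]
pos [0.5805 0.1187 0.1343] rot [1.8e+02 1.3e-01 4.7e+00] f [ 0.5  1.2 -0.2] t 13.95  need cm [ 2.87 -1.95  6.36] turn -0.03
(5, -2) tcp [0.6122 0.1404] state z 0.0694 tip plate z at inner [ 4.  -3.3  9.6] at +x finger [82.9 -3.3 30.6]
pos [0.5805 0.1187 0.1343] rot [1.8e+02 1.3e-01 4.7e+00] f [ 0.5  1.2 -0.2] t 13.95  need cm [ 3.35 -1.91  6.48] turn -0.03
```

```bash
python3 -m creep '[[[2,-2,0,0],[0,0,2,0],[0,0,2,0],[0,0,1,0],[0,0,0,0]]]'
python3 -c "
from h import *
go(.5987,.1405,.0728,4.73)
d=capture('wrist');crop(d,100,40,400,270,2.6,'w16.png')"
```

```text
time: 14.45
position: [0.5977, 0.14, 0.0829]
tool_rot: [180.0, 0.3, 4.7]
ft_force: [-0.3, 0.1, 0.8]
opening: 0.0815
pos [0.5977 0.14   0.0829] rot [179.98   0.28   4.7 ] f [-0.3  0.1  0.8] t 14.45  need cm [ 0.11 -0.04  1.01] turn -0.03
```

View pics/w16.png

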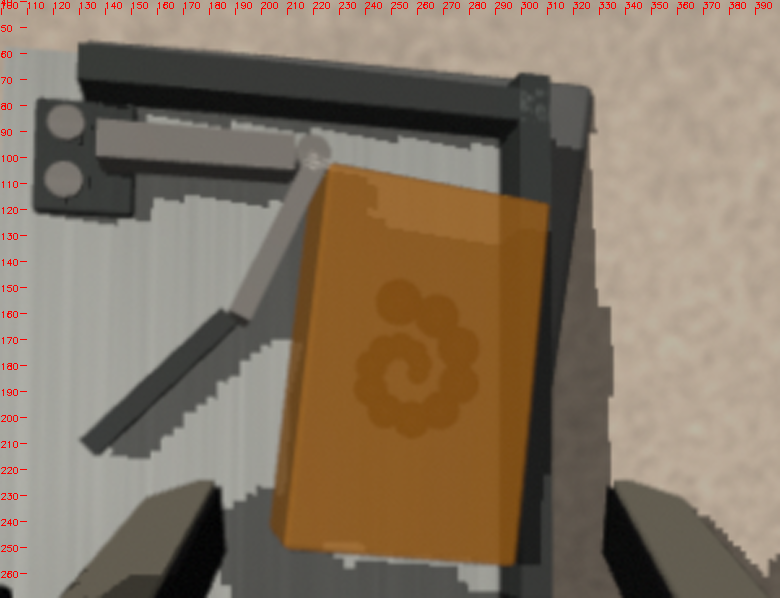

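Both fingers straddle the block's rear with clear space ((215,230) left, (335,230) right). Lower and nudge to +x.

```bash
python3 -m creep '[[[0,0,0.5,0],[0,0,0.4,0],[0,0,0,0]]]'
python3 -m creep '[[[0.2,0,0.05,0],[0.2,0,0.05,0],[0,0,0,0]]]'
python3 -m creep '[[[0.2,0,0.05,0],[0.2,0,0.05,0],[0,0,0,0]]]'
```

```text
time: 14.8
position: [0.5996, 0.1402, 0.0767]
tool_rot: [180.0, 0.0, 4.7]
ft_force: [-0.6, 0.6, 0.9]
opening: 0.0816
time: 15.1
position: [0.6041, 0.1407, 0.076]
tool_rot: [-180.0, -0.0, 4.7]
ft_force: [-0.5, 0.7, -0.3]
opening: 0.0814
time: 15.4
position: [0.6079, 0.141, 0.0747]
tool_rot: [180.0, -0.0, 4.7]
ft_force: [0.5, 0.5, -0.7]
opening: 0.0815
```

```bash
python3 -c "
from h import *
d=capture('wrist');crop(d,100,40,400,270,2.6,'w17.png')"
```

```text
(no output)
```

View pics/w17.png

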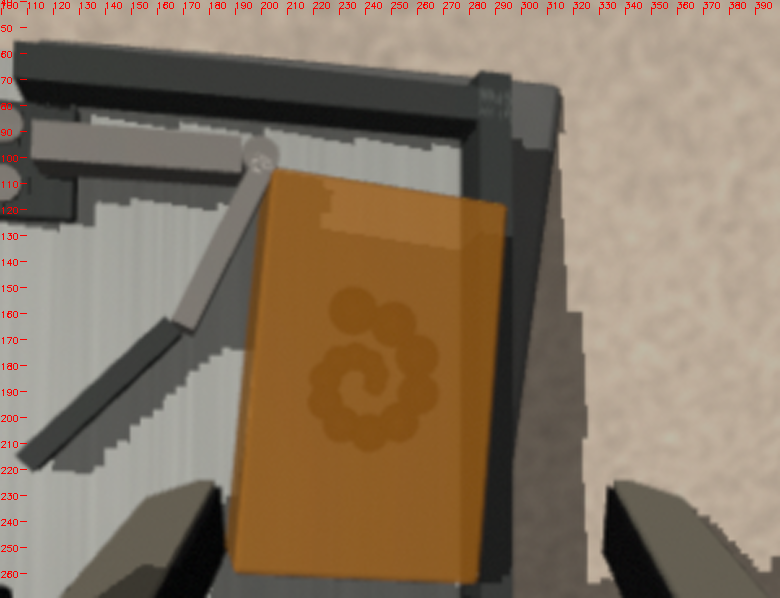

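```bash
python3 -m creep '[[[0.2,0,0.07,0],[0.1,0,0.05,0],[0,0,0,0]]]'
python3 -m creep '[[[0.2,0,0.07,0],[0,0,0,0]]]'
python3 -m creep '[[[0.2,0,0.07,0],[0,0,0,0]]]'
python3 -c "
from h import *
d=capture('wrist');crop(d,100,40,400,270,2.6,'w18.png')"
```

```text
time: 15.75
position: [0.6107, 0.1413, 0.0734]
tool_rot: [180.0, 0.0, 4.7]
ft_force: [-0.6, 0.4, 0.4]
opening: 0.0813
time: 15.95
position: [0.6128, 0.1414, 0.0728]
tool_rot: [-180.0, -0.0, 4.7]
ft_force: [0.6, -0.2, 0.7]
opening: 0.0813
time: 16.15
position: [0.6145, 0.1416, 0.072]
tool_rot: [-180.0, 0.0, 4.7]
ft_force: [-1.1, 0.6, -0.2]
opening: 0.0813
```

View pics/w18.png

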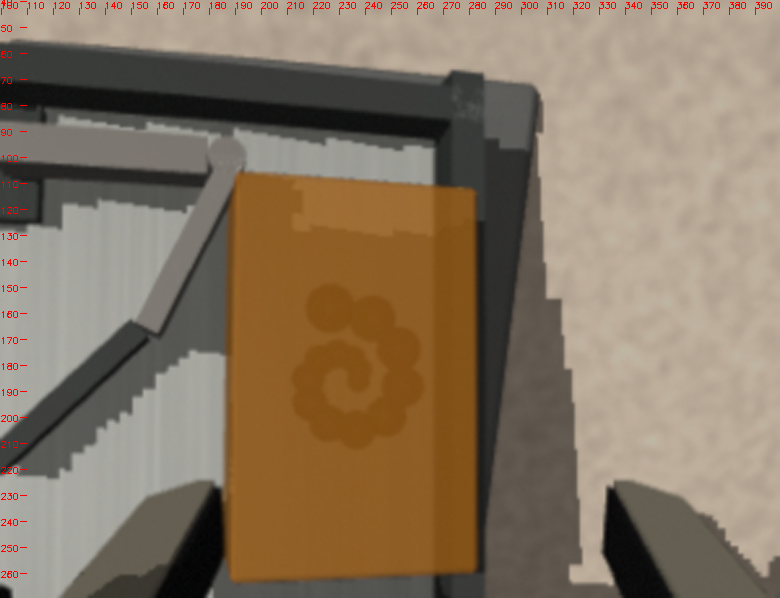

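```bash
python3 -m creep '[[[0.1,0,0.02,0],[0,0,0,0]]]'
python3 -m creep '[[[0.1,0,0.02,0],[0,0,0,0]]]'
python3 -c "
from h import *
d=capture('wrist');overlay(d,30,28,100,40,400,270,2.6,'w19.png')
"
```

```text
time: 16.4
position: [0.6148, 0.1416, 0.0719]
tool_rot: [180.0, 0.1, 4.7]
ft_force: [-5.3, -0.3, 4.5]
opening: 0.0817
time: 16.6
position: [0.615, 0.1416, 0.0718]
tool_rot: [180.0, 0.2, 4.7]
ft_force: [-8.8, -1.5, 7.9]
opening: 0.0816
```

View pics/w19.png

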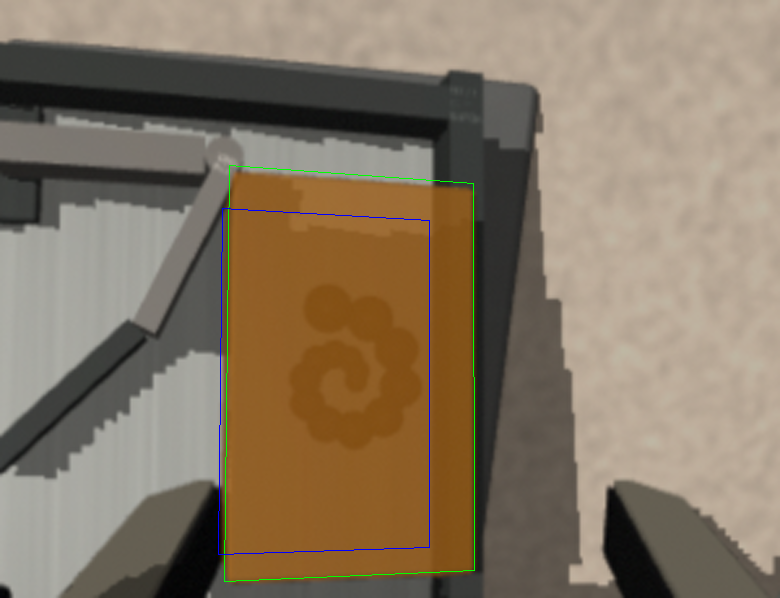

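Flush with the ledge now (overlay at (30, 28) fits, the force rises on contact). Back off, lift, and go to the pushing position behind the block with the fingers closed.

```bash
python3 -m creep '[[[-0.4,0,0,0],[-0.4,0,-0.5,0],[0,0,-3,0],[0,0,-3,0],[0,0,0,0]]]' -0.75
python3 - <<'E'
from h import *
n=PR[:,2]
def deckz(x,y): return PT[2]-(n[0]*(x-PT[0])+n[1]*(y-PT[1]))/n[2]
hd=np.radians(4.73);j=np.array([np.cos(hd),np.sin(hd)]);k=np.array([-j[1],j[0]])
# rear push: finger +y face at tip at plate (30,Y)
for Y in(-22,-12,8):
    e=p2w(30,Y,7)[:2]; c=e-k*.0075
    zs=[deckz(*(c+j*a+k*b)) for a in(-.0175,.0175) for b in(-.0075,.0075)]
    tip=max(zs)+.003
    print(Y,"tcp",c.round(4),"state z",round(tip-.0165,4),"contact",w2p([*e,tip]).round(1))
    go(c[0],c[1],tip-.0165,4.73)
d=capture('wrist');crop(d,100,40,400,270,2.6,'w20.png')
E
```

```text
time: 17.15
position: [0.6121, 0.1416, 0.1429]
tool_rot: [-180.0, -0.5, 4.7]
ft_force: [0.9, 0.4, 0.8]
opening: 0.0813
-22 tcp [0.5982 0.111 ] state z 0.0724 contact [ 28.7 -23.8  12. ]
pos [0.6121 0.1416 0.1429] rot [-179.96   -0.54    4.7 ] f [0.9 0.4 0.8] t 17.15  need cm [-1.7   2.94  7.03] turn -0.03
-12 tcp [0.5975 0.1204] state z 0.0691 contact [ 28.7 -13.8  12. ]
pos [0.6121 0.1416 0.1429] rot [-179.96   -0.54    4.7 ] f [0.9 0.4 0.8] t 17.15  need cm [-1.7   2.    7.36] turn -0.03
8 tcp [0.5959 0.1392] state z 0.0625 contact [28.7  6.2 12. ]
pos [0.6121 0.1416 0.1429] rot [-179.96   -0.54    4.7 ] f [0.9 0.4 0.8] t 17.15  need cm [-1.71  0.11  8.03] turn -0.03
```

View pics/w20.png

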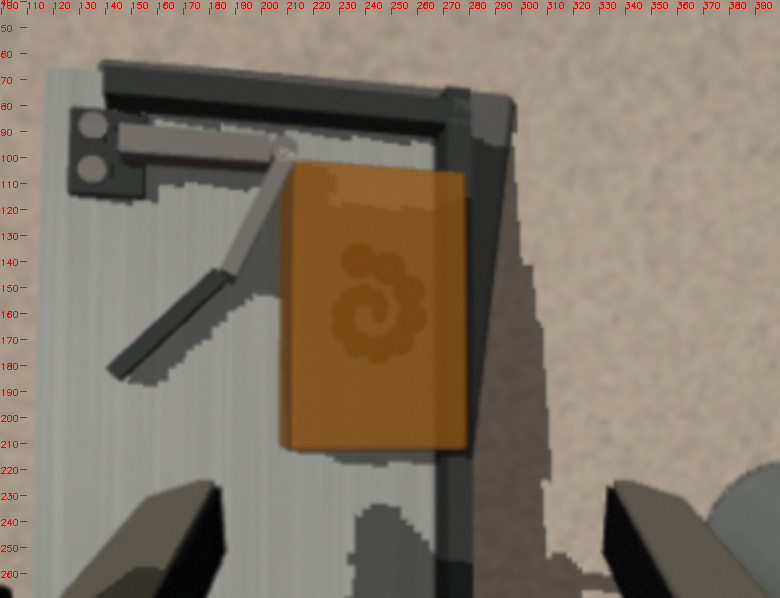

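```bash
python3 -m creep '[[[-1.5,3,0,0],[0,0.3,0,0],[0,0,0,0],[0,0,0,0],[0,0,0,0]]]' 1
python3 -m creep '[[[0,0,2,0],[0,0,2,0],[0,0,0,0],[0,0,0,0],[0,0,0,0]]]' 1
python3 -c "
from h import *
go(.5992,.1075,.0715,4.73)"
```

```text
time: 17.7
position: [0.5965, 0.1076, 0.1364]
tool_rot: [-180.0, 0.0, 4.7]
ft_force: [0.3, -0.7, 0.3]
opening: 0.0458
time: 18.2
position: [0.5973, 0.1073, 0.0981]
tool_rot: [-180.0, -0.1, 4.7]
ft_force: [-0.3, -0.3, -0.1]
opening: 0.0057
pos [0.5973 0.1073 0.0981] rot [-1.80e+02 -1.00e-01  4.72e+00] f [-0.3 -0.3 -0.1] t 18.2  need cm [ 0.19 -0.    2.66] turn -0.01
```

```bash
python3 -m creep '[[[0.2,0,1.2,0],[0,0,0.7,0],[0,0,0.3,0],[0,0,0,0],[0,0,0,0]]]' 1
python3 -m creep '[[[0,0,0.2,0],[0,0,0,0]]]' 1
python3 -c "
from h import *
go(.5992,.1075,.0715,4.73)
d=capture('side');crop(d,210,120,290,180,9,'d21.png');d=capture('wrist');crop(d,100,40,400,270,2.6,'w21.png')"
```

```text
time: 18.7
position: [0.5984, 0.1071, 0.0747]
tool_rot: [-180.0, 0.0, 4.7]
ft_force: [0.4, -0.0, -0.3]
opening: 0.0005
time: 18.9
position: [0.5985, 0.1071, 0.0728]
tool_rot: [-180.0, -0.0, 4.7]
ft_force: [-0.7, -0.3, 0.1]
opening: 0.0004
pos [0.5985 0.1071 0.0728] rot [-1.8e+02 -1.0e-02  4.7e+00] f [-0.7 -0.3  0.1] t 18.9  need cm [ 0.08 -0.03  0.13] turn -0.03
```

View pics/d21.png

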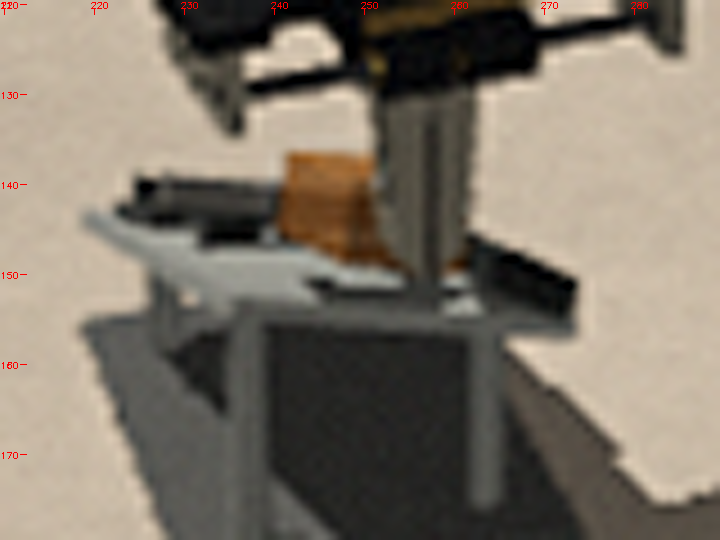

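View pics/w21.png

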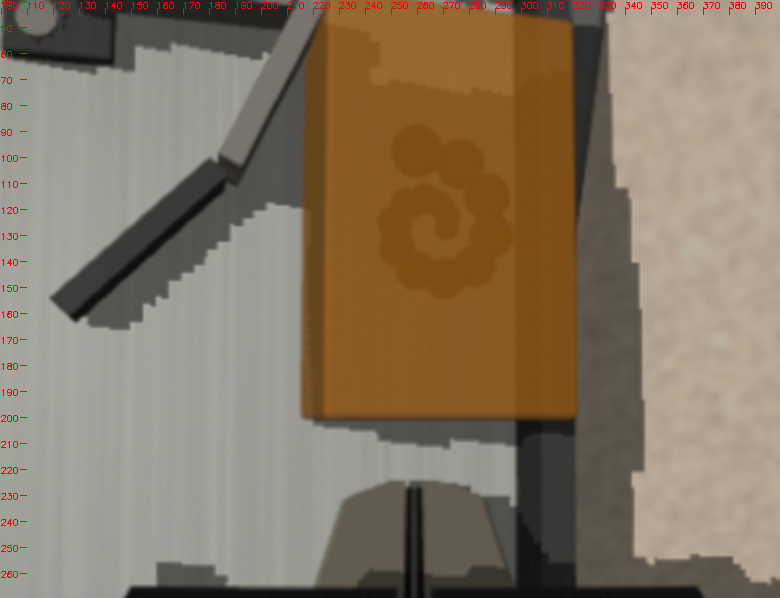

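```bash
python3 -m creep '[[[0.1,0,0.15,0],[0,0,0,0]]]' 1
python3 -m creep '[[[0,-0.28,0.1,0],[0,-0.28,0.1,0],[0,-0.28,0.1,0],[0,0,0,0]]]' 1
python3 -m creep '[[[0,-0.1,0.03,0],[0,-0.1,0.04,0],[0,0,0,0]]]' 1
python3 -m creep '[[[0,-0.1,0.03,0],[0,0,0,0]]]' 1
```

```text
time: 19.2
position: [0.5994, 0.1072, 0.0711]
tool_rot: [-180.0, 0.0, 4.7]
ft_force: [-0.3, -0.6, -0.3]
opening: 0.0004
time: 19.6
position: [0.5985, 0.1161, 0.068]
tool_rot: [-180.0, 0.0, 4.7]
ft_force: [-0.5, -0.2, 0.0]
opening: 0.0008
time: 19.9
position: [0.5985, 0.1177, 0.0675]
tool_rot: [-180.0, 0.0, 4.7]
ft_force: [-0.3, 0.1, -0.8]
opening: 0.0005
time: 20.1
position: [0.5985, 0.1186, 0.0672]
tool_rot: [-180.0, 0.0, 4.7]
ft_force: [-0.2, 0.2, 0.7]
opening: 0.0003
```

```bash
python3 -m creep '[[[0,-0.1,0.03,0],[0,0,0,0]]]' 1
python3 -m creep '[[[0,-0.1,0.03,0],[0,0,0,0]]]' 1
python3 -m creep '[[[0,-0.1,0.03,0],[0,0,0,0]]]' 1
python3 -m creep '[[[0,-0.1,0.03,0],[0,0,0,0]]]' 1
```

```text
time: 20.3
position: [0.5984, 0.1194, 0.067]
tool_rot: [180.0, 0.0, 4.7]
ft_force: [-0.2, -1.6, 1.1]
opening: 0.0005
time: 20.5
position: [0.5984, 0.1201, 0.0668]
tool_rot: [180.0, -0.0, 4.7]
ft_force: [-0.1, -3.4, 2.2]
opening: 0.0002
time: 20.7
position: [0.5984, 0.1207, 0.0665]
tool_rot: [179.9, -0.0, 4.7]
ft_force: [-0.5, -6.1, 3.3]
opening: 0.0007
time: 20.9
position: [0.5983, 0.1213, 0.0663]
tool_rot: [179.9, -0.0, 4.7]
ft_force: [-0.6, -7.5, 2.6]
opening: 0.0003
```

```bash
for i in 1; do python3 -m creep '[[[0,-0.1,0.03,0],[0,0,0,0]]]' 1; done
python3 -m creep '[[[0,-0.1,0.03,0],[0,0,0,0]]]' 1
python3 -m creep '[[[0,-0.1,0.03,0],[0,0,0,0]]]' 1
python3 -m creep '[[[0,-0.1,0.03,0],[0,0,0,0]]]' 1
```

```text
time: 21.1
position: [0.5983, 0.1222, 0.066]
tool_rot: [179.9, -0.0, 4.7]
ft_force: [-0.4, -7.1, 2.8]
opening: 0.0005
time: 21.3
position: [0.5982, 0.1231, 0.0657]
tool_rot: [179.9, -0.0, 4.7]
ft_force: [-0.4, -8.7, 3.4]
opening: 0.0003
time: 21.5
position: [0.5981, 0.1238, 0.0655]
tool_rot: [179.9, -0.0, 4.7]
ft_force: [-2.3, -9.6, 3.1]
opening: 0.0006
time: 21.7
position: [0.598, 0.125, 0.0651]
tool_rot: [179.9, 0.0, 4.7]
ft_force: [-0.4, -8.6, 3.5]
opening: 0.0004
```

```bash
python3 -m creep '[[[0,-0.1,0.03,0],[0,-0.1,0.04,0],[0,0,0,0]]]' 1
python3 -m creep '[[[0,-0.1,0.03,0],[0,-0.1,0.04,0],[0,0,0,0]]]' 1
python3 -m creep '[[[0,-0.1,0.03,0],[0,-0.1,0.04,0],[0,0,0,0]]]' 1
python3 -c "
from h import *
go(.598,.139,.0615,4.73)
d=capture('wrist');crop(d,150,0,350,230,2.6,'w22.png')"
```

```text
time: 22.0
position: [0.5976, 0.128, 0.0641]
tool_rot: [180.0, 0.0, 4.7]
ft_force: [-1.0, -5.2, 1.5]
opening: 0.0005
time: 22.3
position: [0.5975, 0.1303, 0.0634]
tool_rot: [180.0, 0.0, 4.7]
ft_force: [-0.4, -4.6, 0.8]
opening: 0.0008
time: 22.6
position: [0.5973, 0.1324, 0.0627]
tool_rot: [180.0, 0.0, 4.7]
ft_force: [0.7, -4.5, 1.3]
opening: 0.0004
pos [0.5973 0.1324 0.0627] rot [179.99   0.     4.7 ] f [ 0.7 -4.5  1.3] t 22.6  need cm [ 0.12 -0.65  0.12] turn -0.03
```

View pics/w22.png

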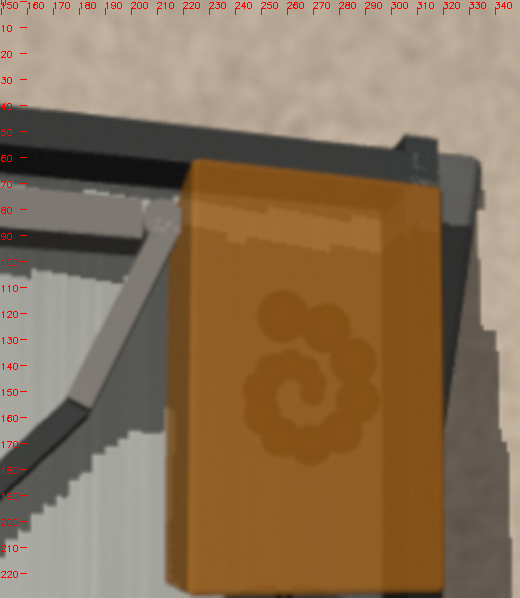

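The block is past the nose with the force down to about 4.7 N, roughly 7 mm short of home and flush on the ledge.

```bash
python3 -m creep '[[[0,-0.1,0.03,0],[0,-0.1,0.04,0],[0,0,0,0]]]' 1
python3 -m creep '[[[0,-0.1,0.03,0],[0,-0.05,0.02,0],[0,0,0,0]]]' 1
python3 -m creep '[[[0,-0.05,0.02,0],[0,0,0,0]]]' 1
python3 -m creep '[[[0,-0.05,0.02,0],[0,0,0,0]]]' 1
```

```text
time: 22.95
position: [0.5972, 0.1345, 0.062]
tool_rot: [180.0, -0.0, 4.7]
ft_force: [0.1, -4.0, 1.3]
opening: 0.0008
time: 23.25
position: [0.5971, 0.136, 0.0616]
tool_rot: [180.0, -0.0, 4.7]
ft_force: [0.3, -4.8, 0.7]
opening: 0.0007
time: 23.45
position: [0.5971, 0.1365, 0.0613]
tool_rot: [-180.0, -0.0, 4.7]
ft_force: [0.5, -5.0, 0.2]
opening: 0.0006
time: 23.65
position: [0.597, 0.1371, 0.0612]
tool_rot: [-180.0, -0.0, 4.7]
ft_force: [1.1, -4.8, 1.2]
opening: 0.0002
```

```bash
python3 -m creep '[[[0,-0.05,0.02,0],[0,0,0,0]]]' 1
python3 -m creep '[[[0,-0.05,0.02,0],[0,0,0,0]]]' 1
python3 -m creep '[[[0,-0.05,0.02,0],[0,0,0,0]]]' 1
```

```text
time: 23.85
position: [0.597, 0.1376, 0.0609]
tool_rot: [-180.0, -0.0, 4.7]
ft_force: [0.8, -4.2, 0.2]
opening: 0.0007
time: 24.05
position: [0.5969, 0.1381, 0.0607]
tool_rot: [-180.0, -0.0, 4.7]
ft_force: [0.5, -4.1, 1.2]
opening: 0.0005
time: 24.25
position: [0.5968, 0.1386, 0.0605]
tool_rot: [-180.0, -0.0, 4.7]
ft_force: [1.1, -4.2, 1.0]
opening: 0.0007
```

```bash
python3 -m creep '[[[0,-0.05,0.02,0],[0,0,0,0]]]' 1
python3 -m creep '[[[0,-0.05,0.02,0],[0,0,0,0]]]' 1
python3 -m creep '[[[0,-0.05,0.02,0],[0,0,0,0]]]' 1
```

```text
time: 24.45
position: [0.5969, 0.139, 0.0604]
tool_rot: [180.0, -0.0, 4.7]
ft_force: [0.9, -4.6, 1.2]
opening: 0.0007
time: 24.65
position: [0.5969, 0.139, 0.0603]
tool_rot: [180.0, -0.0, 4.7]
ft_force: [1.1, -6.5, 1.9]
opening: 0.0005
time: 24.85
position: [0.5969, 0.1391, 0.0602]
tool_rot: [179.9, -0.0, 4.7]
ft_force: [0.4, -9.3, 3.3]
opening: 0.0004
```

```bash
python3 -m creep '[[[0,-0.05,0.02,0],[0,0,0,0]]]' 1
python3 -m creep '[[[0,-0.05,0.02,0],[0,0,0,0]]]' 1
python3 -m creep '[[[0,-0.04,0.01,0],[0,0,0,0]]]' 1
```

```text
time: 25.05
position: [0.5969, 0.1392, 0.0602]
tool_rot: [179.9, -0.0, 4.7]
ft_force: [-1.3, -10.3, 3.8]
opening: 0.0003
time: 25.25
position: [0.597, 0.1392, 0.0602]
tool_rot: [179.8, -0.0, 4.7]
ft_force: [-2.0, -12.8, 5.1]
opening: -0.0
time: 25.45
position: [0.5969, 0.1393, 0.0601]
tool_rot: [179.8, -0.0, 4.7]
ft_force: [-1.7, -13.8, 6.3]
opening: 0.0007
```

```bash
python3 -m creep '[[[0,-0.04,0.01,0],[0,0,0,0]]]' 1
python3 -m creep '[[[0,0,0,0],[0,0,0,0],[0,0,0,0]]]' 1
python3 -m creep '[[[0,0,0,0],[0,0,0,0],[0,0,0,0]]]' 1
python3 -m creep '[[[0,0,0,0],[0,0,0,0]]]' 1
python3 -c "
from h import *
d=capture('side');crop(d,210,120,290,180,9,'d23.png')"
```

```text
time: 25.65
position: [0.597, 0.1393, 0.0602]
tool_rot: [179.8, -0.0, 4.7]
ft_force: [-1.3, -15.5, 7.6]
opening: 0.0006
time: 25.95
position: [0.5969, 0.1393, 0.0601]
tool_rot: [179.8, -0.0, 4.7]
ft_force: [-1.2, -15.6, 6.0]
opening: 0.0009
time: 26.25
position: [0.5969, 0.1393, 0.0601]
tool_rot: [179.8, -0.0, 4.7]
ft_force: [-1.7, -15.5, 7.8]
opening: 0.001
time: 26.45
position: [0.5969, 0.1393, 0.0601]
tool_rot: [179.8, -0.0, 4.7]
ft_force: [-1.4, -14.6, 7.8]
opening: 0.0005
```

View pics/d23.png

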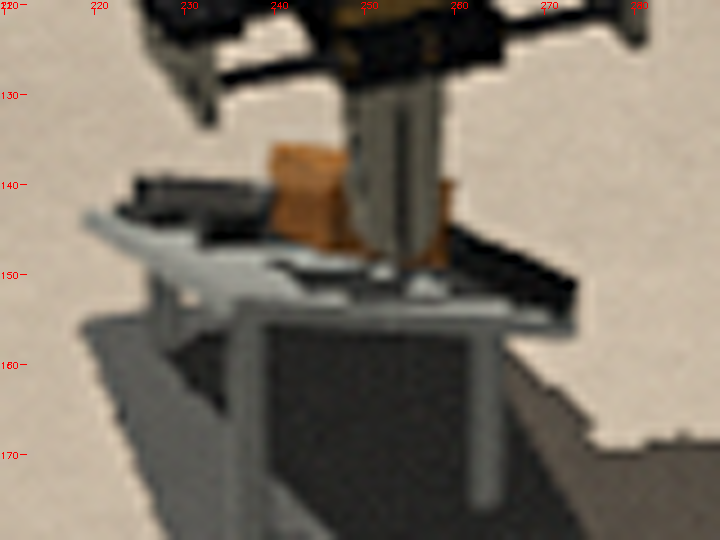

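Held about 17 N of push for 0.85 s, steady. Back off uphill and check.

```bash
python3 -m creep '[[[0,0.2,-0.07,0],[0,0.3,-0.1,0],[0,1,-0.35,0],[0,1,-0.5,0],[0,0,-1,0]]]' 1
python3 -m creep '[[[0,0,-3,0],[0,0,-3,0],[0,0,-1,0],[0,0,0,0],[0,0,0,0]]]' 1
python3 -c "
from h import *
d=capture('wrist');overlay(d,30,48,130,0,390,210,3,'w24.png')
d=capture('side');overlay(d,30,48,210,120,290,180,9,'d24.png');print(sensors.sense()['ft_force'])
"
```

```text
time: 27.0
position: [0.5981, 0.1156, 0.0793]
tool_rot: [180.0, 0.1, 4.6]
ft_force: [0.1, 0.2, 1.2]
opening: 0.0007
time: 27.5
position: [0.5981, 0.1169, 0.1485]
tool_rot: [-180.0, 0.1, 4.7]
ft_force: [-0.9, 0.0, -1.2]
opening: 0.0002
[ 0.22609665  0.14718702 -0.84696575]
```

View pics/w24.png

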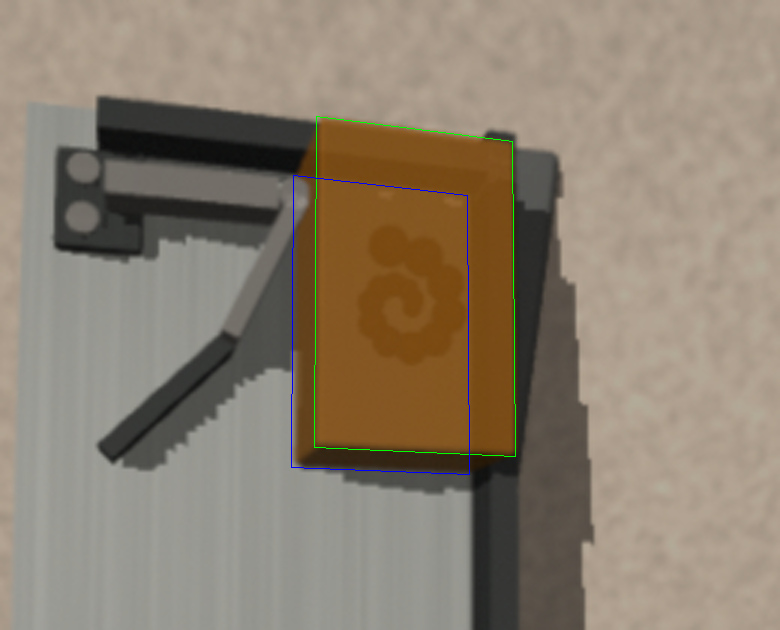

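View pics/d24.png

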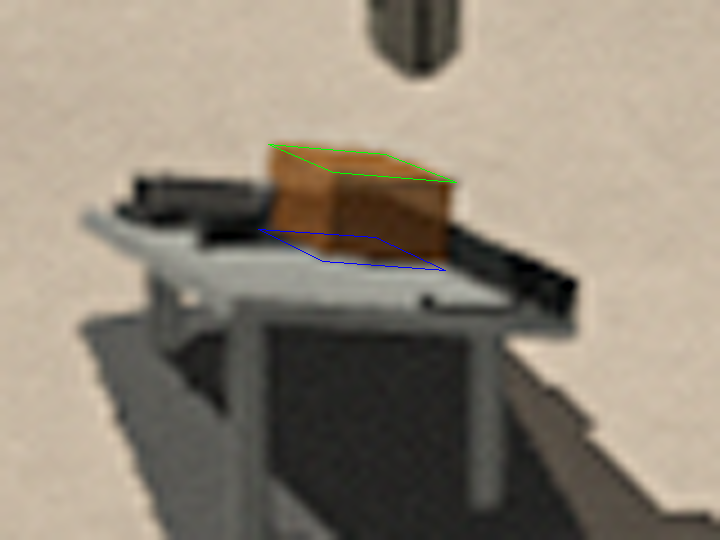

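The block is at home: the wrist overlay at (30, 48) fits within about 1 mm, square to the ledge. A last look at the bystanders.

```bash
python3 -m creep '[[[0,1,-4,0],[0,1,-4,0],[0,0,0,0],[0,0,0,0]]]' 1
python3 -c "
from h import *
d=capture('scene');cv2.imwrite('pics/s25.png',d['image'])"
```

```text
time: 28.0
position: [0.6006, 0.0968, 0.2295]
tool_rot: [-180.0, -0.0, 4.7]
ft_force: [0.3, 0.0, -0.5]
opening: 0.0008
```

View pics/s25.png

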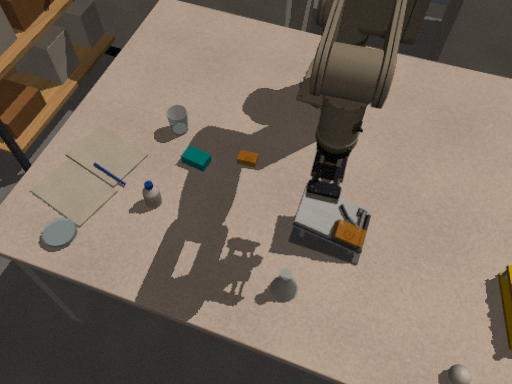

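The scene view shows the block at the lower corner of the deck, (350,234). The flask (285,288), bottle (152,195), beaker (178,120) and both look-alikes are where they were.

```bash
python3 -c "
from workcell import ctrl
print(ctrl.close_job())"
```

```text
the job is handed in; nothing more can be done
None
```

The large amber block is fully home against the side ledge and the end stop, and the job was handed in at about 28 s.

- **Placing:** I set it on the upper deck and eased the jaws open. It slid down by itself to the spring finger, but stopped skewed by about 6° with its rear about 9 mm off the ledge. I nudged the rear sideways until it was flush with the ledge; the force peaked at about 12 N there.
- **Pushing home:** It passed the spring finger at about 10 N, then slid to the stop at about 4.7 N. I held a push of about 17 N for 0.85 s, so by the task's ±4 N the stop saw roughly 13 to 21 N. I did not measure the force on the stop directly.
- **Last checks:** The wrist and side overlays put the block at plate (30, 48) within about 1 mm, square to the ledge. The robot touches nothing, and the flask, bottle, beaker and look-alikes have not moved.
- **What disagreed:** The pictures showed the fingertips about 16.5 mm behind the reported TCP, not 22 mm ahead of it as stated. The first grasp therefore closed on air above the block. I worked from the pictures after that, and the later contacts with the deck and the stop agreed with them.

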